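# Change the roll in the pantry label dispenser

## Task

Change the roll in the label dispenser: throw the pawl off the ratchet and turn the knob all the way back, lift out the spent spool, and fit the fresh label roll between the two end cups, sprung pin to the left, pressing the pin in to get it down between the brackets and letting it spring out into the cups; then let go of it. Drop the pawl back on the ratchet and bring the pressure rollers up three clicks, one click at a time with the knob at rest after each, so that they bear on the roll. Put the spent spool and every empty cardboard core into the wooden tray, and leave the jars and the pepper mill where they are.

Things in the scene. Friction and masses are not known exactly. Their poses are not given: they have to be found in the camera images.
- dispenser: Label dispenser fixed to the counter: oak base 265 x 200 x 12 mm with two brass end brackets nearer the robot, a slide with two rubber pressure rollers behind them, and at the back a steel ratchet wheel with a black wing knob. Origin on the counter (base x -80 to +185, y +-100 mm); x from the brackets to the knob, y to its left, z up. The seated roll's axis lies along y.
- seat (a point): Where the roll's centre lies when seated: dispenser x -30, y 0, 70 mm above the counter; axes as the dispenser's. To come down level between the brackets the roll's centre must stand about 12 mm to +y of here, sprung pin pressed 16 mm in against the left back plate; once down, moving 12 mm to -y puts the fixed pin to the bottom of the right cup.
- left_cup (a point): On the face of the LEFT bracket's back plate (dispenser y +70 mm), at seated axis height, 70 mm. The plate is 40 mm wide, flat up to 110 mm above the counter, then a lead-in lip leans out 10 mm to +y up to 129 mm. In front of the plate, y +62 to +70, is an open-topped cup for the sprung pin: a slot 15 mm wide, floor 65 mm up, straight to 84 mm, flaring to 30 mm wide at 94 mm.
- right_cup (a point): Centre of the mouth of the RIGHT bracket's closed round cup (dispenser y -50 mm, 72.5 mm above the counter): bore 15 mm, 8 mm deep, outside diameter 27 mm, opening to +y. Its bracket plate is 40 mm wide and rises to 92 mm.
- roll_center (a point): Centre of the label roll, 0.2 to 0.3 kg: paper cylinder 56 mm across, 84 mm long, axis its y; hexagonal end plates 62 mm across flats, outer faces at y +-46 mm; it lies on two flats, centre 31 mm up. Round-ended 10 mm steel pins: fixed at -y, ending 58 mm from the centre; sprung at +y, ending 74 mm from the centre, for the left cup. Grip it across the paper, half-way along.
- spent_center (a point): Centre of the spent spool, 0.11 kg, seated in the dispenser at the start: as the label roll (same end plates and pins, sprung pin to +y in the left cup), but with a bare cardboard core 38 mm in diameter between the end plates. It comes out by the way the roll goes in: 12 mm to the left against its spring, up, out.
- pin (a joint): How far the roll's sprung pin is pressed in, m: 0 out, 0.018 fully in; 2.4 N to start plus 400 N/m. About 0.004 when the roll is seated.
- pin_tip (a point): Round tip of the roll's sprung pin.
- knob (a joint): Turn of the ratchet knob, rad, clockwise from above positive: 0 back stop, 2.75 end. Clockwise drives the pressure rollers 10 mm per rad to the roll. With the pawl on, it cannot turn back below 0.50 (1st click from the back stop), 1.03 (2nd), 1.55 (3rd), 2.07 (4th). Friction 0.06 N m: it stays where left, unless the rollers push it back on to the pawl. Starts on the 3rd click.
- knob_grip (a point): Middle of the knob's wing, on its vertical axis, 122 mm above the counter: a black bar 50 mm long (this frame's x), 16 mm thick (y), from 103 to 141 mm up. Grip it across the 16 mm. The ratchet wheel below is 96 mm in diameter, the tops of its teeth 72 mm up.
- pawl (a joint): Pawl angle, rad: 0 to 0.13 lying on the ratchet teeth, 1.75 thrown off. A steel bell crank that falls by its own weight to either side: over 0.8 it falls on to the off position and stays, under 0.6 it falls back on the wheel. About 1 N on its tab or arm moves it.
- pawl_pivot (a point): Pivot of the pawl (axis along the dispenser's y, 78 mm up), behind and right of the knob. A 50 mm arm and a 36 mm thumb tab (12 mm wide) stand out from it at right angles. On the wheel: arm level to -x, tab upright; push the tab's top to +x to throw it off. Off: arm upright, leaning 10 degrees to +x, tab out to +x; push the arm's top to -x to drop it on. (x of the dispenser)
- pawl_tab (a point): Near the end of the pawl's thumb tab, 34 mm from the pivot.
- pawl_beak (a point): Beak at the end of the pawl's arm, 50 mm along the arm from the pivot and 10 mm off it on the wheel's side.
- rollers (a joint): How far the two sprung pressure rollers (rubber, 24 mm diameter, 12 mm wide, 34 mm to either side of the middle, at roll axis height) are pushed back, m: 0 when free, 0.002 to 0.007 bearing on a seated roll at the 3rd click; 700 N/m. With the knob at its back stop they stand about 10 mm clear of a seated roll; there are 56 mm between them for a finger.
- core1_center (a point): Middle of an empty cardboard core: from a narrower roll: a tube 38 mm in diameter, 60 mm tall, wall 4 mm, 30 g, axis its z, standing on the counter (middle 30 mm up); grip it round the outside. One to three cores are there, the others absent.
- core2_center (a point): Middle of another such core.
- core3_center (a point): Middle of another such core.
- tray: Open wooden tray for the spent spool and cores, fixed: 240 (x) x 180 (y) x 55 mm high, wall and floor 8 mm. Origin on the counter under its centre.
- jar1_center (a point): Bystander: glass storage jar with a brass lid, 72 mm diameter, 120 mm tall; this point half-way up. Not to be moved.
- jar2_center (a point): Bystander: a second such jar.
- mill_center (a point): Bystander: dark wooden pepper mill, 54 mm diameter at the foot, 150 mm tall; this point half-way up. Not to be moved.
Things that resemble listed ones, but are neither listed nor needed, are in the scene too. Leave any pink look-alike of the part that bears core3_center alone.

How it is judged:
On the way, in this order (a step that is already met when the one before it is completed fails the run):
1. the pawl is thrown off and the knob turned all the way back (value of joint pawl above 1.2 rad and value of joint knob below 0.12 rad), for 0.2 s.
2. the roll sits in both cups, its pin sprung out, and is let go, with the knob still back (distance between roll_center and seat below 0.007 m and y of roll_center in the frame of dispenser between -0.0035 and 0.004 m and angle between the y axis of roll_center and the y axis of dispenser, either way round below 0.08 rad and y of pin_tip in the frame of dispenser above 0.064 m and value of joint pin above 0.001 m and contact force between the fingers and roll below 0.3 N and value of joint knob below 0.2 rad), for 0.2 s.
3. first click: pawl on the wheel, knob at rest on the first click (value of joint pawl below 0.3 rad and value of joint knob between 0.485 and 0.97 rad and velocity of joint knob between -0.06 and 0.06 rad/s), for 0.2 s.
4. second click, knob at rest (value of joint pawl below 0.3 rad and value of joint knob between 1.01 and 1.49 rad and velocity of joint knob between -0.06 and 0.06 rad/s), for 0.2 s.
5. third click, knob at rest (value of joint pawl below 0.3 rad and value of joint knob between 1.53 and 2.02 rad and velocity of joint knob between -0.06 and 0.06 rad/s), for 0.2 s.
At the end, for the whole second after the job is handed in: Roll in both cups (centre within 7 mm of the seat, 4 mm along the axis, axis within 0.08 rad), pin sprung out; pawl on the ratchet; knob on the third click (1.53 to 2.02 rad); rollers pushed back over 1.5 mm by the roll; spent spool and every core in the tray; all at rest (distance between roll_center and seat below 0.007 m and y of roll_center in the frame of dispenser between -0.0035 and 0.004 m and angle between the y axis of roll_center and the y axis of dispenser, either way round below 0.08 rad and y of pin_tip in the frame of dispenser above 0.064 m and value of joint pin above 0.001 m and value of joint pawl below 0.3 rad and value of joint knob between 1.53 and 2.02 rad and value of joint rollers above 0.0015 m and x of core1_center in the frame of tray between -0.112 and 0.112 m and y of core1_center in the frame of tray between -0.082 and 0.082 m and height (world z) of each of core1_center, core2_center, core3_center below 0.075 m and x of core2_center in the frame of tray between -0.112 and 0.112 m and y of core2_center in the frame of tray between -0.082 and 0.082 m and x of core3_center in the frame of tray between -0.112 and 0.112 m and y of core3_center in the frame of tray between -0.082 and 0.082 m and x of spent_center in the frame of tray between -0.112 and 0.112 m and y of spent_center in the frame of tray between -0.082 and 0.082 m and height (world z) of spent_center below 0.09 m and linear speed of roll below 0.03 m/s); the robot touches nothing.
It fails at once if a jar is pushed more than 20 mm or tipped over (distance of jar1_center from where it was at the start of the episode above 0.02 m or angle between jar1_center's own z axis and vertical above 0.3 rad).
It fails at once if a jar is pushed more than 20 mm or tipped over (distance of jar2_center from where it was at the start of the episode above 0.02 m or angle between jar2_center's own z axis and vertical above 0.3 rad).
It fails at once if the pepper mill is pushed more than 20 mm or tipped over (distance of mill_center from where it was at the start of the episode above 0.02 m or angle between mill_center's own z axis and vertical above 0.3 rad).
Of core1, core2, core3 only 1 to 3 are there at a start; the rules pass over those that are not, and their reading is None.
At some moment in a run one of core1, core2, core3 may be knocked a few centimetres aside while the robot is not near it.
It also fails if it takes over 210 s, if anything falls off the work surface, if the arm or the gripper's body presses on something with over 40 N, if the wrist force passes 120 N, or if a joint passes its speed limit or range.

## Robot

A 7-joint arm with a two-finger parallel gripper is mounted at the origin on the work surface. World frame = base frame: x ahead of the robot, y to its left, z up, the work surface at z = 0. Lengths are in m, angles in rad, forces in N, time in s.
With the tool pointing down it reaches from about 0.4 to 0.85 m from the base axis. Payload 6.9 kg.
Tool frame: the origin (TCP) lies midway between the tips of the shut fingers; the grasp point (between the pads) lies 19 mm behind it; z points along the fingers, x is the direction in which the jaws open and shut, and the axes are right-handed (so a half turn about z gives the same grasp; the last joint's range is limited). The gripper opens to 85 mm and grips with 20 to 120 N. Pads are 22 mm wide; open, the fingers measure 114 mm over their backs; the gripper's body (76 mm by 85 mm) begins 54 mm behind the grasp point. The pads swing forward as they close: fully open they stand 13 mm farther back than shut.
Start: joints at [-1.036, 0.507, -0.238, 1.5, 0.126, 1.149, -0.155], TCP at [0.26, 0.568, 0.231] pointing down, gripper open.
Joint ranges: [-3.08, 3.08], [-0.24, 2.05], [-1.43, 1.35], [0, 2.5], [-1.52, 4.66], [0.17, 1.96], [-2.89, 2.89]. Speed limits (rad/s): [2.39, 2.39, 3.14, 3.14, 3.14, 3.14, 3.14].

## Interface

Orientations are given as a unit quaternion [x, y, z, w].
In Python, from plant import robot gives the robot as it stands. The module is installed in compiled form; this text tells all that it offers.
- The arm moves only by the tool play_rows, never from a script. Its argument "targets" is a list of rows, each a list of 4 numbers: the shift along the tool's x, y, z in units of 40 mm (1.0 is 40 mm), then the turn about the tool's z in units of 5 degrees (1.0 is 5 degrees). In form: [[tx, ty, tz, twist], ...]. A call has 1 to 10 rows; each row shifts and turns the commanded pose from where the row before left it, along the tool's axes as they then stand; what a row does not reach is not made up. A row lasts 1/12 s, in which the tool goes at most 41.7 mm and 7.16 degrees, less where a joint would pass 70% of its speed; a pose out of reach is approached as far as the arm can. A call is refused whole if a number of a shift passes 1 or a number of a turn 1, either way. A call with a gripper value outside its range is refused whole. "grip" is the closure, from 0 (fully open) to 1 (shut), set as the call begins (left out, the last holds). The fingers move at their own pace and stop on an object; "squeeze" is the grip in N (left out, the last holds). Time passes only in rows, so rows that do not move let the fingers close. It gives the time, the measured TCP pose, the force and the opening at its end, in the units of the state.
- robot.get_obs(): the state, without advancing time (a new reading comes with each control period).
- robot.grab_frame(name): name is "side" or "top" or "wrist"; returns the picture (420x560x3 uint8, red, green, blue); there is no depth.
- robot.camera_params(name): a dict with "fovy" (degrees; the focal length in pixels is half the picture's height over the tangent of half this angle, whatever the lens; pixels are square), "cx", "cy" (the principal point, pixels), "k1" (the pictures are not rectified: a ray, as slopes to the right and down, at radius r is drawn at 1 + k1 r^2 times it, then the intrinsics apply), "R" (3x3) and "t" (3): a world point X has camera coordinates R X + t. Camera axes: x right, y down, z forward; pixel columns grow to the right and rows downward; lengths in m; the calibration is good to about 2 mm. A picture is of the moment at which its call begins: read the wrist's pose just before it. camera_params takes no time and is no camera call; for the wrist camera it gives the pose at the moment of the call.
- robot.close_job(): hands the job in, once; it reports no verdict.
The state is a dict: "clock": time; "qpos": joint angles; "dq": joint speeds; "effort": joint torques, N m; "tool_pos": TCP position; "tool_rot": TCP orientation; "ft_force": force on the tool from outside, world axes, zero at the start; "wrist_torque": the same for the moment, N m; "width": finger opening in m.
Only numpy, scipy, OpenCV 4.12 (cv2) and the standard library are available. Lean on these libraries where they do the work, as an engineer would, in place of code of your own. Each camera call takes 0.05 s, during which the arm holds its last target.

## Working session

There is one attempt and no reset: what is moved stays moved. The work goes in short steps, Python scripts to look and compute and a tool call to move; the robot and the scene stay as the last step left them, time stands still between calls to the robot, and variables do not carry over. Pictures are saved under pics/ and viewed, and the job is handed in when it is done.

Besides the shell and the picture viewer there is one more tool, called as name(argument=value, ...), one argument or row to a line, values as JSON. play_rows: Moves the arm, as the interface text tells. Its arguments: {"type":"object","properties":{"targets":{"type":"array","items":{"type":"array","items":{"type":"number"}}},"grip":{"type":"number"},"squeeze":{"type":"number"}},"required":["targets"]}

```bash
ls; mkdir -p pics
python3 - <<'E'
from plant import robot
import cv2,numpy as np
o=robot.get_obs()
print(o['clock'],o['tool_pos'],o['tool_rot'],o['width'])
for n in ['side','top','wrist']:
    p=robot.camera_params(n); print(n,p['fovy'],p['cx'],p['cy'],p['k1'],np.round(p['R'],3).tolist(),np.round(p['t'],3).tolist())
    cv2.imwrite(f'pics/a_{n}.png',robot.grab_frame(n)[:,:,::-1])
E
```

```text
pics
0.0 [0.26032029 0.56766923 0.2304422 ] [ 8.41648810e-01  5.40024562e-01 -7.22750063e-04  4.80013486e-04] 0.08533873922776855
side 51.61049095082659 281.11287851309294 200.38392069265888 0.017482233960216226 [[-0.878, -0.478, 0.015], [-0.378, 0.676, -0.633], [0.292, -0.561, -0.774]] [0.469, 0.285, 1.025]
top 54.66626299269478 279.2684333848192 209.31700906816738 -0.03976491094381532 [[0.021, -0.999, 0.034], [-0.992, -0.025, -0.122], [0.122, -0.031, -0.992]] [-0.068, 0.56, 1.249]
wrist 61.25608994229071 283.4520354954342 207.97876530465902 -0.01284785641745355 [[0.416, 0.909, -0.002], [0.868, -0.397, 0.297], [0.269, -0.125, -0.955]] [-0.624, -0.039, 0.379]
```

View pics/a_side.png

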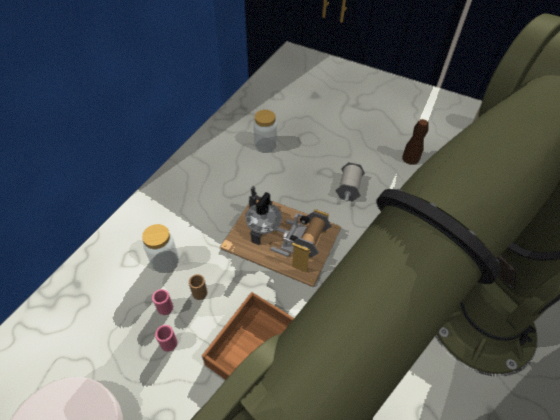

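View pics/a_top.png

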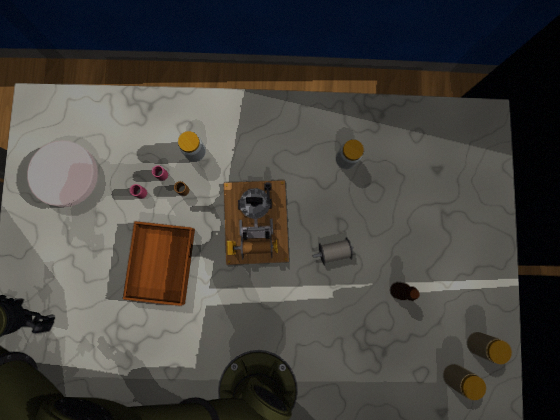

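View pics/a_wrist.png

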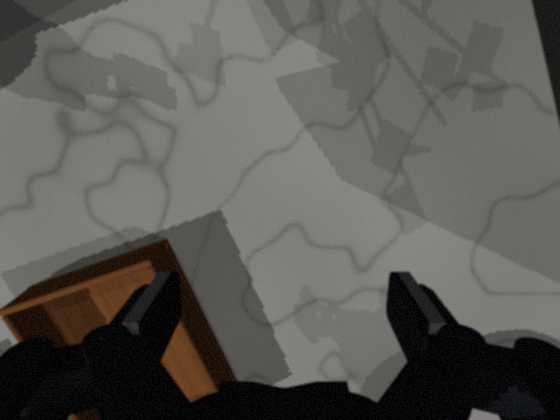

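```bash
cat > h.py <<'E'
import numpy as np, cv2
from plant import robot
from scipy.spatial.transform import Rotation as Rn
def cam(n):
    p=robot.camera_params(n); f=210/np.tan(np.radians(p['fovy'])/2)
    return dict(f=f,cx=p['cx'],cy=p['cy'],k=p['k1'],R=np.array(p['R']),t=np.array(p['t']))
def ray(c,u,v):
    d=np.array([(u-c['cx'])/c['f'],(v-c['cy'])/c['f']]); s=d.copy()
    for _ in range(20): s=d/(1+c['k']*(s@s))
    w=c['R'].T@np.array([s[0],s[1],1]); return -c['R'].T@c['t'],w/np.linalg.norm(w)
def onz(c,u,v,z):
    o,w=ray(c,u,v); return o+w*(z-o[2])/w[2]
def proj(c,X):
    X=np.atleast_2d(X); q=X@c['R'].T+c['t']; s=q[:,:2]/q[:,2:]; s=s*(1+c['k']*(s**2).sum(1,keepdims=True))
    return s*c['f']+[c['cx'],c['cy']]
def tri(L):
    A=np.zeros((3,3));b=np.zeros(3)
    for c,u,v in L:
        o,w=ray(c,u,v);P=np.eye(3)-np.outer(w,w);A+=P;b+=P@o
    return np.linalg.solve(A,b)
def snap(n,name):
    c=cam(n); im=robot.grab_frame(n)[:,:,::-1].copy()
    cv2.imwrite(f'pics/{name}.png',im); np.save(f'pics/{name}.npy',c,allow_pickle=True); return c,im
def load(name):
    return np.load(f'pics/{name}.npy',allow_pickle=True).item(), cv2.imread(f'pics/{name}.png')
def crop(im,x0,y0,w,h,name,s=None):
    s=s or min(800/w,600/h); cv2.imwrite(f'pics/{name}.png',cv2.resize(im[y0:y0+h,x0:x0+w],None,fx=s,fy=s,interpolation=cv2.INTER_CUBIC))
def pose():
    o=robot.get_obs(); R=Rn.from_quat(o['tool_rot']).as_matrix(); return np.array(o['tool_pos']),R,o
def st():
    p,R,o=pose(); print('t',round(o['clock'],2),'tcp',np.round(p,4),'x',np.round(R[:,0],3),'z',np.round(R[:,2],3),'F',np.round(o['ft_force'],1),'w',round(o['width'],4))
def goto(X,yaw=None):
    """tool shift units and twist units to reach X (world) with jaw x axis yaw deg(mod180)"""
    p,R,o=pose(); d=R.T@(np.array(X)-p)/0.04
    print('shift units',np.round(d,2),end=' ')
    if yaw is not None:
        cur=np.degrees(np.arctan2(R[1,0],R[0,0])); e=(yaw-cur+90)%180-90
        print('twist units (tool z down => sign -)',round(-e/5,2),'q7',round(o['qpos'][6],2),end='')
    print()
E
python3 - <<'E'
from h import *
T=cv2.imread('pics/a_top.png');S=cv2.imread('pics/a_side.png')
crop(T,100,130,280,200,'b1'); crop(S,130,170,240,190,'b2')
E
```

```text
(no output)
```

View pics/b1.png

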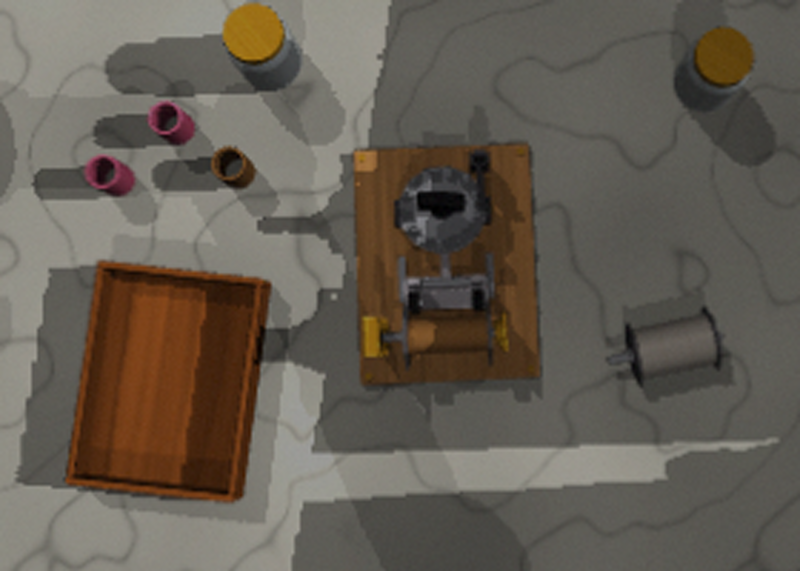

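View pics/b2.png

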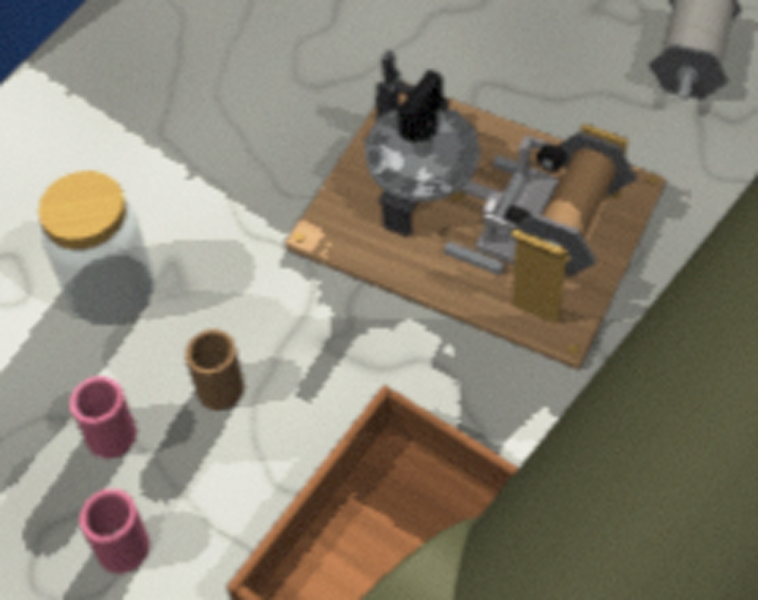

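Run:
```python
from h import *
c=cam('top'); s=cam('side')
f=lambda p:(100+p[0]/2.857,130+p[1]/2.857)
loc=np.array([[185,100],[185,-100],[-80,-100],[-80,100]])/1e3
W=np.array([onz(c,*f(p),.012)[:2] for p in [(356,150),(528,147),(540,375),(362,383)]])
print(W.round(4))
lc=loc.mean(0);wc=W.mean(0);U,_,V=np.linalg.svd((loc-lc).T@(W-wc));R=(U@V).T;t=wc-R@lc
print('disp',t,np.degrees(np.arctan2(R[1,0],R[0,0])),'res',(loc@R.T+t-W).round(4).tolist())
D=lambda x,y:(R@[x,y]+t)
print('seat',D(-.03,0))
tr=[onz(c,*f(p),.055)[:2] for p in [(99,262),(270,282),(240,500),(68,482)]]
print('tray',np.round(tr,3),np.mean(tr,0))
for n,p,z in [('core',(232,160),.06),('pinkA',(171,115),.06),('pinkB',(109,168),.06),('jar1',(254,33),.12),('jar2',(724,57),.12),('knob',(440,203),.141)]:
    print(n,onz(c,*f(p),z).round(3))
print('roll L end top',onz(c,*f((632,352)),.031),onz(c,*f((716,335)),.031), 'pin tip',onz(c,*f((612,361)),.031), 'mill',onz(c,400,290,0.0),onz(c,413,294,.15))
```

```text
[[ 0.6468  0.1231]
 [ 0.6556 -0.0717]
 [ 0.3986 -0.0901]
 [ 0.3856  0.1068]]
disp [0.46927197 0.01372177] 3.5901034410398105 res [[0.0008, 0.0021], [0.0046, -0.0028], [-0.0029, -0.001], [-0.0024, 0.0018]]
seat [0.43933084 0.01184322]
tray [[0.509 0.39 ]
 [0.492 0.206]
 [0.261 0.227]
 [0.275 0.409]] [0.38422013 0.30800488]
core [0.623 0.252 0.06 ]
pinkA [0.671 0.321 0.06 ]
pinkB [0.611 0.385 0.06 ]
jar1 [0.749 0.223 0.12 ]
jar2 [ 0.738 -0.273  0.12 ]
knob [0.57  0.022 0.141]
roll L end top [ 0.42588614 -0.18991172  0.031     ] [ 0.44650336 -0.28313675  0.031     ] pin tip [ 0.41558264 -0.16791883  0.031     ] mill [ 0.31348174 -0.45047184  0.        ] [ 0.31308256 -0.43824618  0.15      ]
```

Run:
```python
from h import *
c=cam('wrist');p,R,o=pose()
print('cam in tool',R.T@(-c['R'].T@c['t']-p),'cam axes in tool (rows)',(c['R']@R).round(3))
st();goto([.5,.02,.36],3.6)
```

```text
cam in tool [-0.0002356  -0.07526928 -0.14217939] cam axes in tool (rows) [[ 1.    -0.    -0.   ]
 [ 0.     0.955 -0.297]
 [ 0.     0.297  0.955]]
t 0.15 tcp [0.2603 0.5678 0.2306] x [ 0.417  0.909 -0.001] z [-0.001 -0.001 -1.   ] F [ 0.3  0.5 -0.6] w 0.0855
shift units [-9.96 11.15 -3.22] twist units (tool z down => sign -) 12.35 q7 -0.15
```

play_rows(
  targets=[
    [-0.6,0.7,-0.3,0],
    [-0.6,0.7,-0.3,0],
    [-0.65,0.7,-0.25,0],
    [-0.65,0.7,-0.2,0],
    [-0.65,0.7,-0.2,0],
    [-0.65,0.7,-0.2,0],
    [-0.65,0.7,-0.2,0],
    [-0.65,0.7,-0.2,0],
    [-0.65,0.7,-0.2,0],
    [-0.65,0.7,-0.2,0],
  ],
)

```text
clock: 0.98
tool_pos: [0.4084, 0.2168, 0.3217]
tool_rot: [0.842, 0.54, -0.0, -0.0]
ft_force: [1.3, 0.6, 0.3]
width: 0.0857
```

play_rows(
  targets=[
    [-0.65,0.7,-0.2,0],
    [-0.65,0.7,-0.2,0],
    [-0.65,0.75,-0.2,0],
    [-0.65,0.75,-0.1,0],
    [-0.65,0.75,-0.1,0],
    [-0.3,0.5,0,0],
    [0,0,0,1],
    [0,0,0,1],
    [0,0,0,1],
    [0,0,0,1],
  ],
)

```text
clock: 1.82
tool_pos: [0.4999, 0.0202, 0.353]
tool_rot: [0.924, 0.383, -0.0, -0.0]
ft_force: [0.3, -0.1, -0.9]
width: 0.0852
```

play_rows(
  targets=[
    [0,0,0,1],
    [0,0,0,1],
    [0,0,0,1],
    [0,0,0,1],
    [0,0,0,1],
    [0,0,0,1],
    [0,0,0,1],
    [0,0,0,1],
    [0,0,0,0.35],
    [0,0,0,0],
  ],
  grip=1,
)

```text
clock: 2.65
tool_pos: [0.4999, 0.0206, 0.3531]
tool_rot: [1.0, 0.031, -0.0, 0.0]
ft_force: [-0.0, -0.7, -0.6]
width: -0.0
```

Run:
```python
from h import *
st();print(pose()[2]['qpos']); snap('wrist','c_w');snap('side','c_s');snap('top','c_t')
```

```text
t 2.65 tcp [0.4999 0.0206 0.3531] x [ 0.998  0.062 -0.001] z [-0.001 -0.    -1.   ] F [-0.  -0.7 -0.6] w -0.0
[-0.24150996  0.23028881  0.19898293  1.59694376 -0.04655076  1.31954608
  0.02597235]
```

View pics/c_w.png

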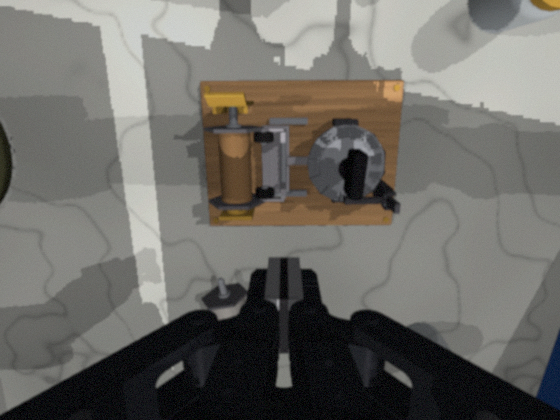

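View pics/c_s.png

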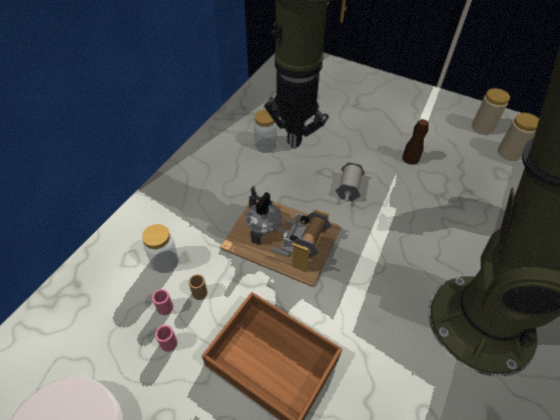

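Run:
```python
from h import *
c,im=load('c_w'); crop(im,190,70,230,170,'c1')
```

```text
(no output)
```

View pics/c1.png

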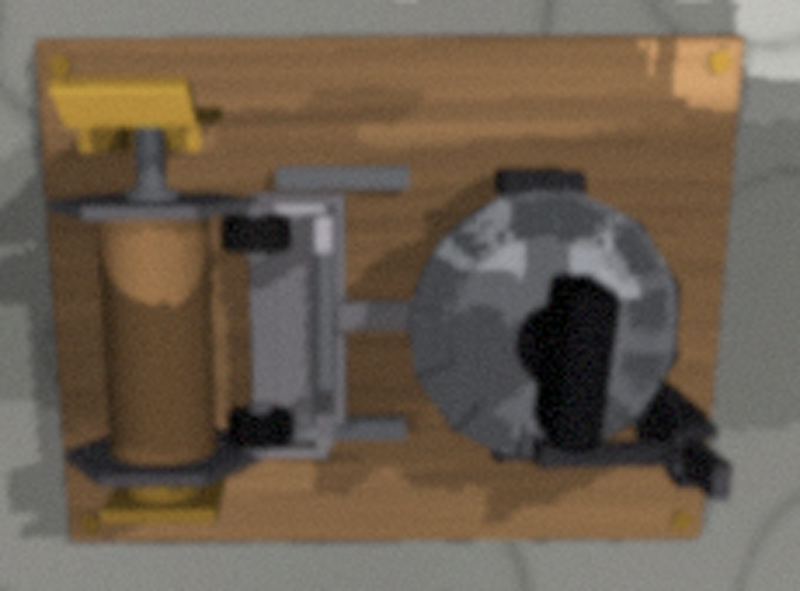

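View pics/c_t.png

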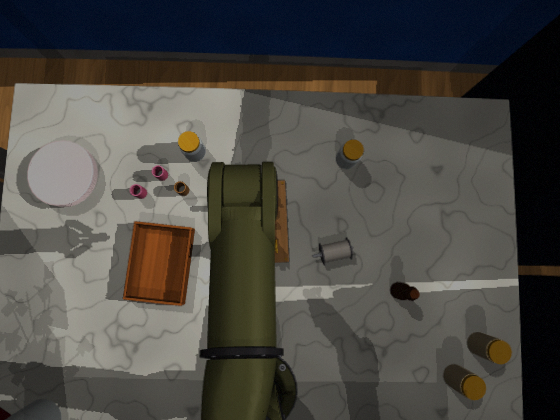

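```bash
cat >> h.py <<'E'
def fit(loc,W):
    loc=np.array(loc,float);W=np.array(W)
    lc=loc.mean(0);wc=W.mean(0);U,_,V=np.linalg.svd((loc-lc).T@(W-wc));R=(U@V).T;t=wc-R@lc
    return R,t,loc@R.T+t-W
E
python3 - <<'E'
from h import *
c,im=load('c_w')
f=lambda p:(190+(p[0]+.0)/3.478,70+p[1]/3.478)
loc=np.array([[-80,100],[185,100],[185,-100],[-80,-100]])/1e3
W=[onz(c,*f(p),.012)[:2] for p in [(37,39),(743,37),(703,540),(70,540)]]
R,t,r=fit(loc,W); print(t,np.degrees(np.arctan2(R[1,0],R[0,0])),r.round(4).tolist())
def L(p,z): return R.T@(onz(c,*f(p),z)[:2]-t)
print('knob top',L((588,300),.141),L((560,440),.141),L((575,360),.141))
print('wheel',L((545,322),.072))
print('tab tip',L((707,485),.114),'base',L((680,420),.078))
print('right plate',L((102,518),.092),L((214,515),.092),'left lip top',L((50,85),.129),L((190,82),.129))
E
```

```text
[0.47235241 0.01616854] 3.8046672041379828 [[-0.0016, 0.001], [0.0022, 0.0015], [0.0002, -0.0008], [-0.0008, -0.0018]]
knob top [0.10366685 0.02172579] [ 0.09778062 -0.02003933] [0.10089795 0.00417353]
wheel [0.10383165 0.00316955]
tab tip [ 0.15155387 -0.04282021] base [ 0.15161342 -0.03039394]
right plate [-0.04958657 -0.06101554] [-0.01079193 -0.06005335] left lip top [-0.04972113  0.08150435] [-0.0100019   0.08209944]
```

Run:
```python
from h import *
c,im=load('c_w'); s,si=load('c_s'); crop(si,210,170,150,120,'c2')
P=tri([(c,190+707/3.478,70+475/3.478),(s,252.9,189.0)]);a=np.radians(3.8);R=np.array([[np.cos(a),-np.sin(a)],[np.sin(a),np.cos(a)]]);t=np.array([.4724,.0162])
print(P,R.T@(P[:2]-t)); print(proj(c,P),proj(s,P))
```

```text
[ 0.62807052 -0.01550398  0.10610241] [ 0.15322713 -0.04195117]
[[392.82031455 206.63629115]] [[252.71467743 188.93914674]]
```

View pics/c2.png

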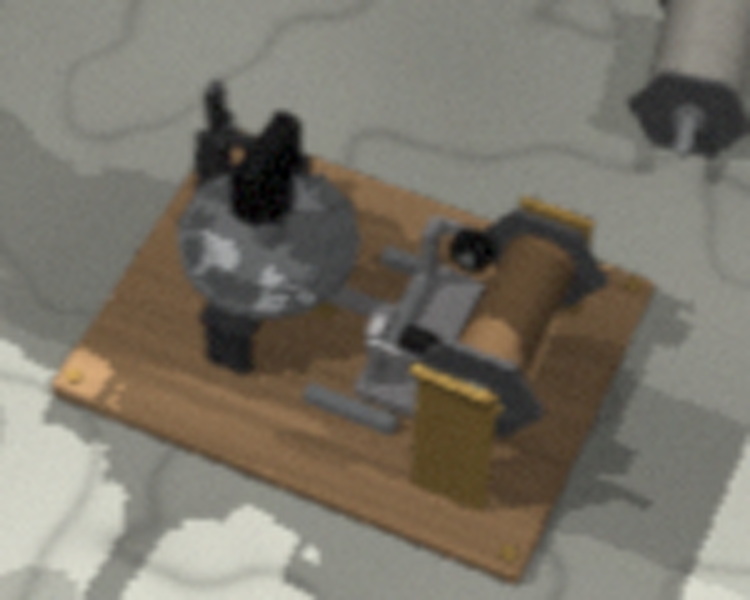

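```bash
cat >> h.py <<'E'
YAW=3.8; _a=np.radians(YAW); DR=np.array([[np.cos(_a),-np.sin(_a)],[np.sin(_a),np.cos(_a)]]); DT=np.array([.4724,.0162])
def D(x,y,z): return np.array([*(DR@[x,y]+DT),z])
def L(P): return np.array([*(DR.T@(np.array(P[:2])-DT)),P[2]])
def stl():
    p,R,o=pose(); yaw=np.degrees(np.arctan2(R[1,0],R[0,0]))-YAW
    print('t',round(o['clock'],2),'local',L(p).round(4),'yawL',round(yaw,1),'tilt',np.round(R[:2,2],3),'F',np.round(o['ft_force'],1),'w',round(o['width'],4),'q7',round(o['qpos'][6],2))
E
python3 - <<'E'
from h import *
stl();goto(D(.126,-.05,.2),3.8);goto(D(.126,-.05,.099),3.8)
E
```

```text
t 2.8 local [0.0278 0.0025 0.3532] yawL -0.1 tilt [-0. -0.] F [ 0.6 -0.1  0.2] w -0.0001 q7 0.03
shift units [2.46 1.31 3.83] twist units (tool z down => sign -) -0.02 q7 0.03
shift units [2.46 1.31 6.35] twist units (tool z down => sign -) -0.02 q7 0.03
```

play_rows(
  targets=[
    [0.5,0.26,0.75,0],
    [0.5,0.26,0.75,0],
    [0.5,0.26,0.75,0],
    [0.5,0.26,0.75,0],
    [0.46,0.27,0.75,0],
    [0,0,0.6,0],
    [0,0,0.6,0],
    [0,0,0.6,0],
    [0,0,0.4,0],
    [0,0,0,0],
  ],
)

```text
clock: 3.63
tool_pos: [0.5993, -0.0253, 0.1115]
tool_rot: [0.999, 0.032, -0.003, -0.0]
ft_force: [-0.5, -0.2, -0.2]
width: 0.0003
```

Run:
```python
from h import *
stl();c,w=snap('wrist','d_w');s,si=snap('side','d_s');crop(si,200,150,160,130,'d2')
```

```text
t 3.63 local [ 0.1239 -0.0499  0.1115] yawL -0.1 tilt [-0.007  0.   ] F [-0.5 -0.2 -0.2] w 0.0003 q7 0.19
```

View pics/d_w.png

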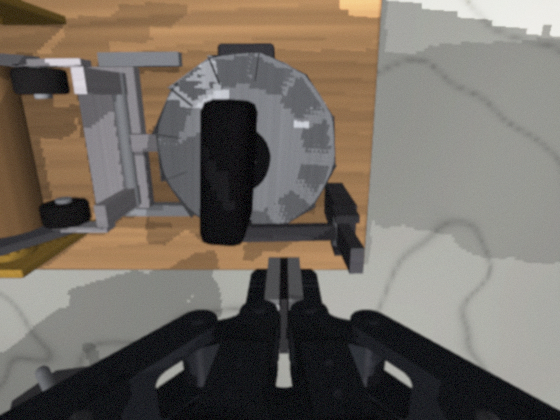

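View pics/d2.png

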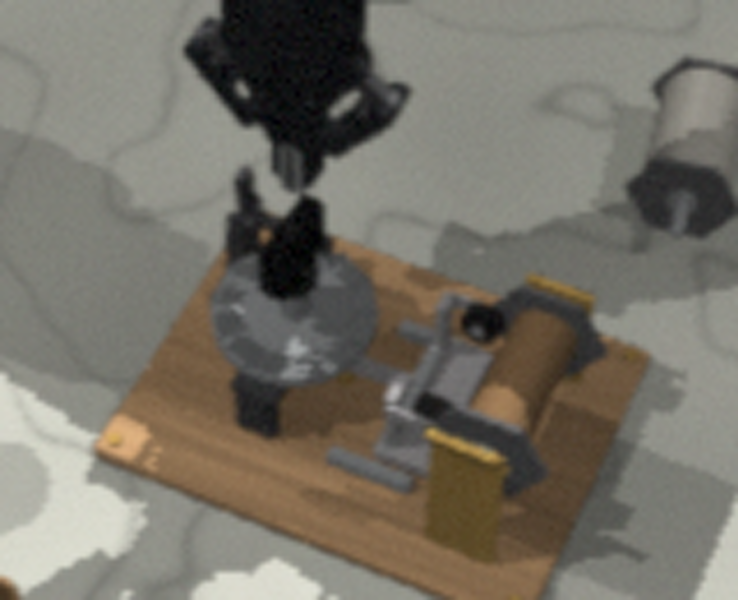

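Run:
```python
from h import *
c,w=load('d_w');stl()
for p,z in [((356,262),.112),((350,232),.084),((340,205),.084),((228,172),.141),((228,110),.141),((228,232),.141),((247,160),.072)]: print(p,L(onz(c,*p,z)).round(4))
X=pose()[0]; print(proj(c,X))
```

```text
t 3.73 local [ 0.126  -0.0503  0.1152] yawL -0.1 tilt [-0.001 -0.   ] F [-0.3 -0.7 -0.5] w -0.0005 q7 0.19
(356, 262) [ 0.1563 -0.0433  0.112 ]
(350, 232) [ 0.1582 -0.0401  0.084 ]
(340, 205) [ 0.1525 -0.0256  0.084 ]
(228, 172) [0.1068 0.0027 0.141 ]
(228, 110) [0.1077 0.022  0.141 ]
(228, 232) [ 0.1058 -0.0181  0.141 ]
(247, 160) [ 0.1054 -0.0051  0.072 ]
[[287.10499431 279.68246439]]
```

play_rows(
  targets=[
    [0,0,0.2,0],
    [0,-0.1,0.2,0],
    [0,0,0,0],
    [0.2,0,0,0],
    [0.2,0,0,0],
    [0.2,0,0,0],
    [0.2,0,0,0],
    [0.2,0,0,0],
    [0,0,0,0],
    [0,0,0,0],
  ],
)

```text
clock: 4.57
tool_pos: [0.6417, -0.0191, 0.0991]
tool_rot: [0.999, 0.032, 0.0, 0.0]
ft_force: [-0.2, -0.6, 0.3]
width: -0.0001
```

Run:
```python
from h import *
stl();c,w=snap('wrist','e_w')
```

```text
t 4.57 local [ 0.1666 -0.0464  0.0991] yawL -0.2 tilt [ 0. -0.] F [-0.2 -0.6  0.3] w -0.0001 q7 0.18
```

View pics/e_w.png

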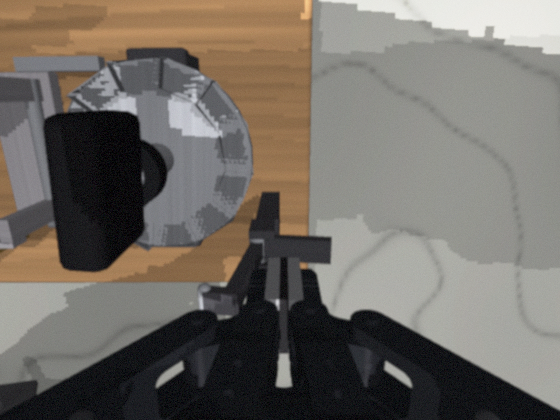

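play_rows(
  targets=[
    [0.25,0,0,0],
    [0,0,-0.5,0],
    [0,0,-0.7,0],
    [0,0,-0.8,0],
    [0,0,-0.8,0],
    [-0.6,-0.5,-0.7,0],
    [-0.6,-0.5,-0.4,0],
    [-0.6,-0.4,0,0],
    [0,0,0,0],
    [0,0,0,0],
  ],
  grip=0,
)

```text
clock: 5.45
tool_pos: [0.5747, 0.0338, 0.2559]
tool_rot: [0.999, 0.033, 0.0, -0.0]
ft_force: [0.4, -0.8, -0.2]
width: 0.0853
```

Run:
```python
from h import *
stl();c,w=snap('wrist','f_w')
```

```text
t 5.45 local [0.1033 0.0108 0.2559] yawL -0.1 tilt [0.001 0.001] F [ 0.4 -0.8 -0.2] w 0.0853 q7 0.05
```

View pics/f_w.png

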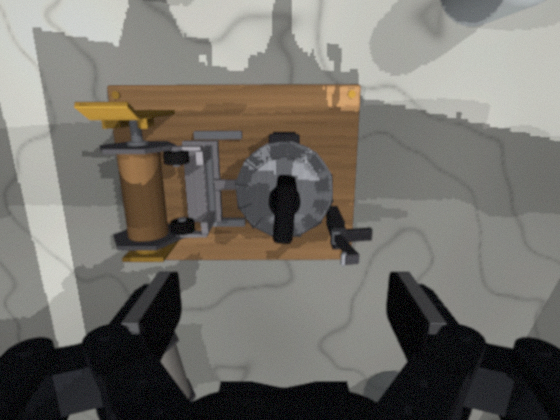

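Run:
```python
from h import *
c,w=load('f_w');stl(); crop(w,220,120,170,150,'f1')
for p,z in [((286,181),.141),((284,238),.141),((285,188),.072)]: print(p,L(onz(c,*p,z)).round(4))
R=[]
for p in [(108,87),(360,85),(354,260),(118,260)]: print(L(onz(c,*p,.012)).round(4))
```

```text
t 5.5 local [0.1041 0.0097 0.2555] yawL -0.1 tilt [ 0.001 -0.   ] F [-0.2  0.5  0.2] w 0.0855 q7 0.05
(286, 181) [0.1056 0.0272 0.141 ]
(284, 238) [ 0.1041 -0.0182  0.141 ]
(285, 188) [0.1052 0.0046 0.072 ]
[-0.0779  0.0975  0.012 ]
[0.1827 0.0989 0.012 ]
[ 0.1879 -0.099   0.012 ]
[-0.0947 -0.099   0.012 ]
```

View pics/f1.png

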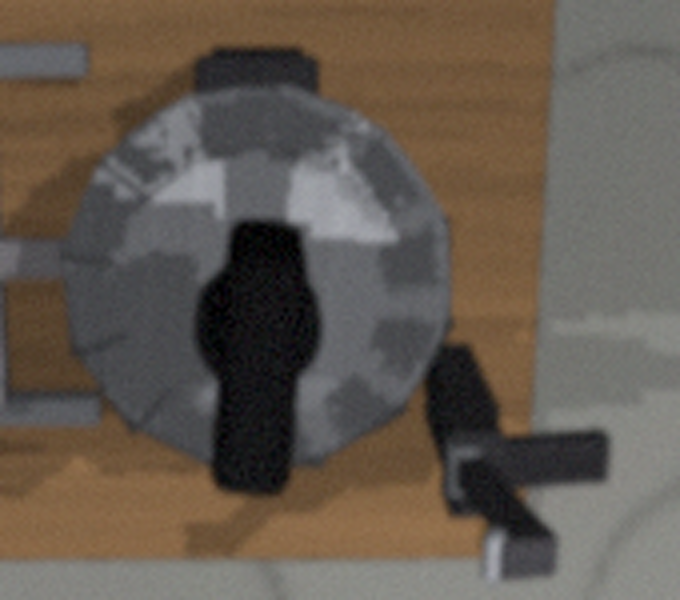

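play_rows(
  targets=[
    [0,0.17,0.75,0],
    [0,0,0.75,0],
    [0,0,0.75,0],
    [0,0,0.6,0],
    [0,0,0.5,0],
    [0,0,0.4,0],
    [0,0,0,0],
    [0,0,0,0],
  ],
  grip=0.4,
)

```text
clock: 6.17
tool_pos: [0.5763, 0.0249, 0.104]
tool_rot: [1.0, 0.031, -0.001, 0.0]
ft_force: [-0.1, -0.6, 0.3]
width: 0.0512
```

play_rows(
  targets=[
    [0,0,0,0],
    [0,0,0,0],
    [0,0,0,0],
    [0,0,0,0],
    [0,0,0,0],
  ],
  grip=1,
  squeeze=30,
)

```text
clock: 6.58
tool_pos: [0.576, 0.0255, 0.1062]
tool_rot: [1.0, 0.032, 0.0, 0.0]
ft_force: [-4.3, -0.8, 5.9]
width: 0.0155
```

Run:
```python
from h import *
stl();print(pose()[2]['wrist_torque']);c,w=snap('wrist','g_w')
```

```text
t 6.58 local [0.104  0.0024 0.1062] yawL -0.2 tilt [ 0. -0.] F [-4.3 -0.8  5.9] w 0.0155 q7 0.1
[-0.2661205   0.8839172   0.10497906]
```

View pics/g_w.png

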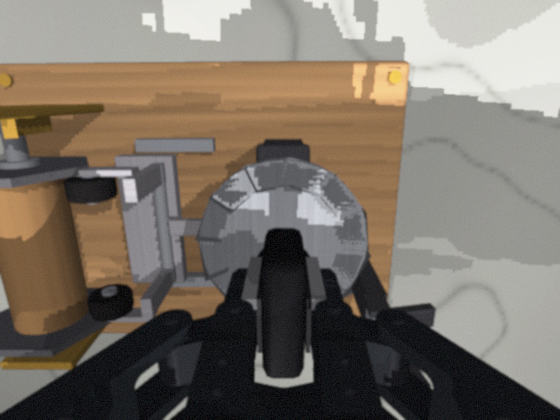

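play_rows(
  targets=[
    [0,0,0,-1],
    [0,0,0,-1],
    [0,0,0,-1],
    [0,0,0,-1],
    [0,0,0,-1],
    [0,0,0,-1],
    [0,0,0,-1],
    [0,0,0,-1],
    [0,0,0,-1],
    [0,0,0,-1],
  ],
)

```text
clock: 7.47
tool_pos: [0.5748, 0.0248, 0.1062]
tool_rot: [0.892, 0.452, -0.001, 0.0]
ft_force: [-9.0, -2.5, 8.9]
width: 0.0156
```

play_rows(
  targets=[
    [0,0,0,-1],
    [0,0,0,-1],
    [0,0,0,-1],
    [0,0,0,-1],
    [0,0,0,-1],
    [0,0,0,-1],
    [0,0,0,-1],
    [0,0,0,-0.6],
    [0,0,0,0],
    [0,0,0,0],
  ],
)

```text
clock: 8.3
tool_pos: [0.5745, 0.0237, 0.1062]
tool_rot: [0.698, 0.717, -0.002, 0.0]
ft_force: [-9.2, -5.3, 11.2]
width: 0.0156
```

Run:
```python
from h import *
stl();print(pose()[2]['wrist_torque']);c,w=snap('wrist','h_w')
```

```text
t 8.3 local [0.1023 0.0007 0.1062] yawL 87.7 tilt [-0.003 -0.003] F [-9.2 -5.3 11.2] w 0.0156 q7 1.31
[-0.79942548  1.76763362  0.07351214]
```

View pics/h_w.png

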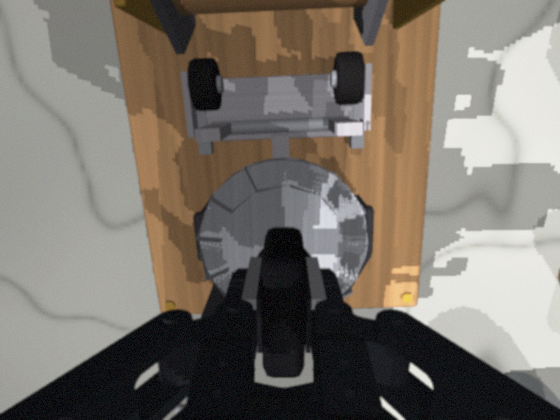

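play_rows(
  targets=[
    [0,0,0,-0.4],
    [0,0,0,-0.4],
    [0,0,0,0],
    [0,0,0,0],
  ],
)

```text
clock: 8.68
tool_pos: [0.5747, 0.0237, 0.1062]
tool_rot: [0.673, 0.74, -0.002, -0.0]
ft_force: [-8.4, -4.7, 10.8]
width: 0.0157
```

Run:
```python
from h import *
stl();print(pose()[2]['wrist_torque'])
```

```text
t 8.68 local [0.1025 0.0007 0.1062] yawL 91.6 tilt [-0.003 -0.003] F [-8.4 -4.7 10.8] w 0.0157 q7 1.37
[-0.80673653  1.71104067 -0.55112228]
```

play_rows(
  targets=[
    [0,0,0,0],
    [0,0,0,0],
    [0,0,0,0],
    [0,0,-0.4,0],
    [0,0,-0.6,0],
    [0,0,-0.8,0],
    [0,0,-0.8,0],
    [0,0,-0.6,0],
    [0,0,0,1],
    [0,0,0,1],
  ],
  grip=0.4,
)

```text
clock: 9.52
tool_pos: [0.5777, 0.0264, 0.2353]
tool_rot: [0.735, 0.678, 0.002, 0.001]
ft_force: [-0.3, 0.2, -0.6]
width: 0.0512
```

Run:
```python
from h import *
stl();c,w=snap('wrist','i_w'); goto(D(-.03,0,.2),3.8)
```

```text
t 9.52 local [0.1058 0.0032 0.2353] yawL 81.6 tilt [0.005 0.001] F [-0.3  0.2 -0.6] w 0.0512 q7 1.27
shift units [-0.59 -3.33  0.85] twist units (tool z down => sign -) 16.25 q7 1.26
```

View pics/i_w.png

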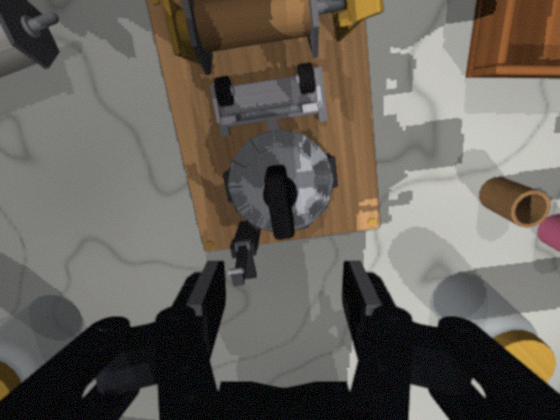

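play_rows(
  targets=[
    [0,0,0,1],
    [0,0,0,1],
    [0,0,0,1],
    [0,0,0,1],
    [0,0,0,1],
    [0,0,0,1],
    [0,0,0,1],
    [0,0,0,1],
    [0,0,0,1],
    [0,0,0,1],
  ],
)

```text
clock: 10.4
tool_pos: [0.5765, 0.0263, 0.2328]
tool_rot: [0.952, 0.305, -0.0, -0.0]
ft_force: [0.3, -0.8, 0.2]
width: 0.0516
```

play_rows(
  targets=[
    [0,0,0,1],
    [0,0,0,1],
    [0,0,0,1],
    [0,0,0,1],
    [0,0,0,1],
    [0,0,0,0.9],
    [-0.8,0,0.2,0],
    [-0.8,0,0.2,0],
    [-0.9,0,0.2,0],
    [-0.9,0,0.2,0],
  ],
)

```text
clock: 11.23
tool_pos: [0.4398, 0.0116, 0.2004]
tool_rot: [0.998, 0.055, -0.0, 0.0]
ft_force: [0.5, 1.0, -0.5]
width: 0.0512
```

play_rows(
  targets=[
    [0,0,0,0],
    [0,0,0,0],
    [0,0,0,0],
  ],
)

```text
clock: 11.48
tool_pos: [0.4423, 0.0118, 0.2016]
tool_rot: [0.999, 0.054, 0.001, -0.0]
ft_force: [0.1, -0.7, 0.6]
width: 0.0511
```

Run:
```python
from h import *
stl();c,w=snap('wrist','j_w'); goto(D(-.03,0,.052),3.8)
```

```text
t 11.48 local [-0.0304 -0.0024  0.2016] yawL 2.4 tilt [0.002 0.   ] F [ 0.1 -0.7  0.6] w 0.0511 q7 0.05
shift units [-0.01 -0.06  3.74] twist units (tool z down => sign -) 0.48 q7 0.05
```

View pics/j_w.png

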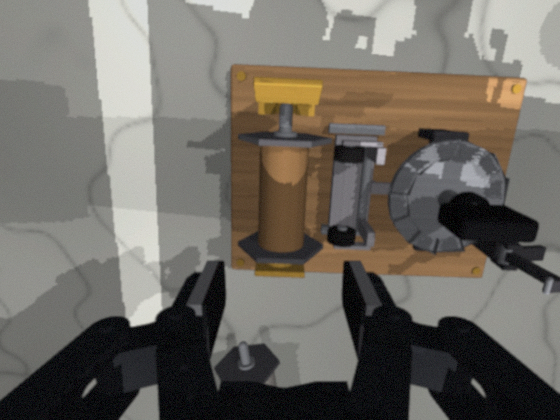

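Run:
```python
from h import *
c,w=load('j_w')
for p,z in [((285,150),.07),((283,190),.07),((282,238),.07),((233,66),.012),((525,78),.012),((485,277),.012),((234,268),.012)]: print(p,L(onz(c,*p,z)).round(4))
```

```text
(285, 150) [-0.0301  0.0346  0.07  ]
(283, 190) [-0.0303  0.0028  0.07  ]
(282, 238) [-0.0294 -0.0383  0.07  ]
(233, 66) [-0.078   0.0977  0.012 ]
(525, 78) [0.1803 0.0994 0.012 ]
(485, 277) [ 0.186 -0.097  0.012]
(234, 268) [-0.0768 -0.0973  0.012 ]
```

play_rows(
  targets=[
    [0,0,0,0.48],
    [0,0,0.7,0],
    [0,0,0.7,0],
    [0,-0.05,0.7,0],
    [0,0,0.6,0],
    [0,0,0.5,0],
    [0,0,0.5,0],
    [0,0,0,0],
    [0,0,0,0],
  ],
)

```text
clock: 12.28
tool_pos: [0.4418, 0.0136, 0.0525]
tool_rot: [0.999, 0.033, -0.001, 0.0]
ft_force: [-0.1, 0.3, 0.6]
width: 0.0512
```

Run:
```python
from h import *
stl();c,w=snap('wrist','k_w')
```

```text
t 12.28 local [-0.0307 -0.0005  0.0525] yawL -0.0 tilt [-0.001 -0.   ] F [-0.1  0.3  0.6] w 0.0512 q7 0.03
```

View pics/k_w.png

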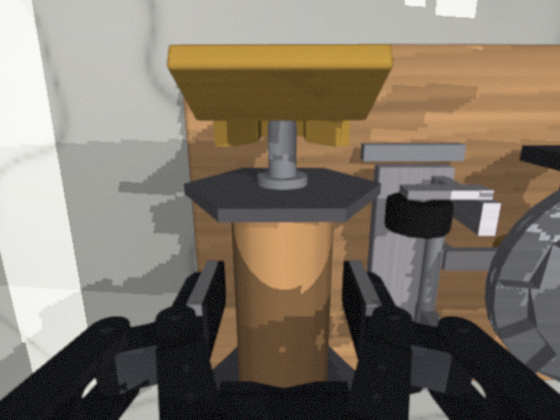

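play_rows(
  targets=[
    [0,0,0,0],
    [0,0,0,0],
    [0,0,0,0],
    [0,0,0,0],
    [0,0,0,0],
  ],
  grip=1,
  squeeze=45,
)

```text
clock: 12.75
tool_pos: [0.4421, 0.0135, 0.0541]
tool_rot: [0.999, 0.033, 0.001, -0.0]
ft_force: [-0.4, -0.3, 7.6]
width: 0.0365
```

Run:
```python
from h import *
stl()
```

```text
t 12.75 local [-0.0304 -0.0007  0.0541] yawL -0.1 tilt [0.003 0.   ] F [-0.4 -0.3  7.6] w 0.0365 q7 0.03
```

play_rows(
  targets=[
    [0,-0.06,0,0],
    [0,-0.06,0,0],
    [0,-0.06,0,0],
    [0,-0.06,0,0],
    [0,-0.06,0,0],
    [0,0,0,0],
    [0,0,0,0],
  ],
)

```text
clock: 13.33
tool_pos: [0.4411, 0.0236, 0.0536]
tool_rot: [1.0, 0.031, 0.001, 0.001]
ft_force: [1.0, -7.5, 1.1]
width: 0.0366
```

Run:
```python
from h import *
stl();c,w=snap('wrist','l_w')
```

```text
t 13.33 local [-0.0308  0.0095  0.0536] yawL -0.2 tilt [ 0.002 -0.002] F [ 1.  -7.5  1.1] w 0.0366 q7 0.01
```

View pics/l_w.png

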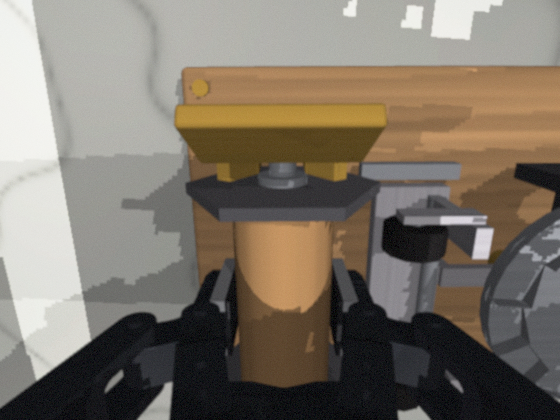

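play_rows(
  targets=[
    [0,-0.06,0,0],
    [0,0,0,0],
    [0,0,-0.1,0],
    [0,0,-0.2,0],
    [0,0,-0.2,0],
    [0,0,-0.2,0],
    [0,0,0,0],
  ],
)

```text
clock: 13.97
tool_pos: [0.4397, 0.0258, 0.082]
tool_rot: [1.0, 0.032, -0.0, 0.001]
ft_force: [-0.2, -5.8, -2.2]
width: 0.0364
```

Run:
```python
from h import *
stl();c,w=snap('wrist','m_w')
```

```text
t 13.97 local [-0.032   0.0117  0.082 ] yawL -0.2 tilt [-0.    -0.002] F [-0.2 -5.8 -2.2] w 0.0364 q7 -0.0
```

View pics/m_w.png

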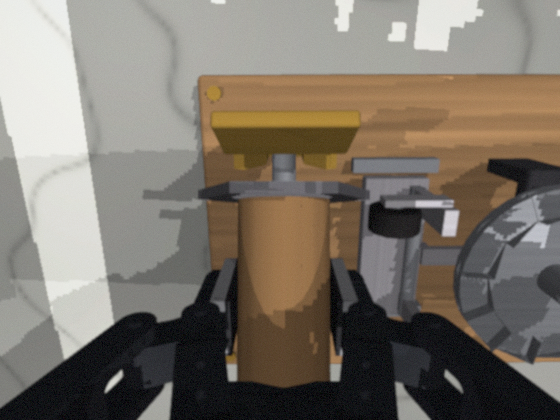

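play_rows(
  targets=[
    [0,0,-0.5,0],
    [0,0,-0.7,0],
    [0,0,-0.7,0],
    [0,0,-0.7,0],
    [0,0,-0.5,0],
    [-0.3,-0.8,0,0],
    [-0.3,-0.8,0,0],
    [-0.3,-0.8,0,0],
    [-0.3,-0.8,0,0],
    [-0.3,-0.8,0,0],
  ],
)

```text
clock: 14.85
tool_pos: [0.3686, 0.1847, 0.2054]
tool_rot: [0.999, 0.032, 0.0, -0.0]
ft_force: [-0.0, 0.5, -0.6]
width: 0.0366
```

Run:
```python
from h import *
st();c,w=snap('wrist','n_w');goto([.334,.304,.1],-4.6)
```

```text
t 14.85 tcp [0.3686 0.1847 0.2054] x [0.998 0.064 0.   ] z [ 0.  0. -1.] F [-0.   0.5 -0.6] w 0.0366
shift units [-0.59 -2.86  2.65] twist units (tool z down => sign -) 1.74 q7 -0.47
```

View pics/n_w.png

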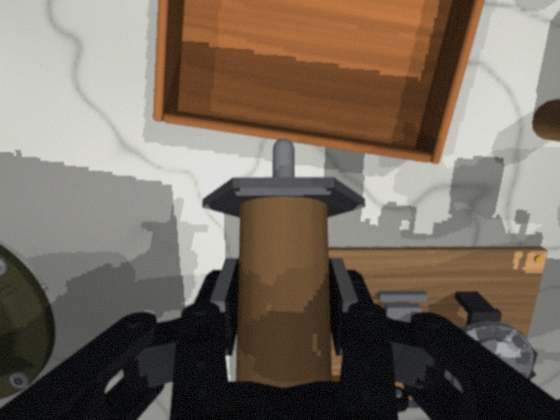

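Run:
```python
from h import *
c,w=load('n_w')
print(onz(c,155,119,.055),onz(c,440,161,.055))
```

```text
[0.26225231 0.23716349 0.055     ] [0.49735358 0.21845625 0.055     ]
```

play_rows(
  targets=[
    [-0.1,-0.8,0.2,0],
    [-0.2,-0.8,0.2,0],
    [-0.2,-0.7,0.2,0],
    [-0.1,-0.56,0.2,0],
    [0,0,0,0.9],
    [0,0,0,0.84],
    [0,0,0,0],
  ],
)

```text
clock: 15.48
tool_pos: [0.338, 0.2962, 0.1729]
tool_rot: [0.999, -0.044, -0.0, 0.0]
ft_force: [-0.6, 0.4, -1.8]
width: 0.0368
```

Run:
```python
from h import *
st();c,w=snap('wrist','o_w');goto([.334,.304,.027],-4.6)
```

```text
t 15.48 tcp [0.338  0.2962 0.1729] x [ 0.996 -0.089 -0.001] z [-0.001 -0.001 -1.   ] F [-0.6  0.4 -1.8] w 0.0368
shift units [-0.12 -0.19  3.65] twist units (tool z down => sign -) -0.06 q7 -0.88
```

View pics/o_w.png

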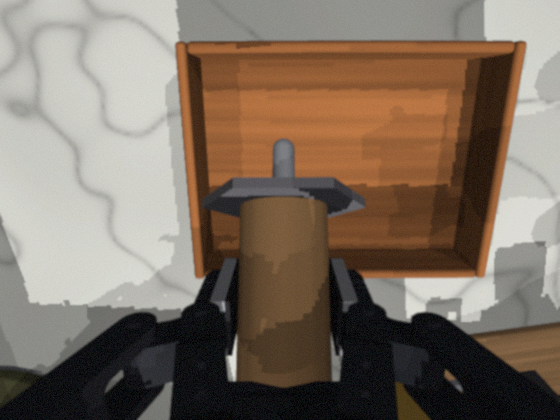

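Run:
```python
from h import *
c,w=load('o_w')
W=[onz(c,*p,.055)[:2] for p in [(180,45),(523,45),(485,275),(198,275)]]
R,t,r=fit([[-.12,.09],[.12,.09],[.12,-.09],[-.12,-.09]],W);print(t,np.degrees(np.arctan2(R[1,0],R[0,0])),r.round(4).tolist())
T=t+R@[-.05,-.008];print(T);goto([*T,.027],None)
```

```text
[0.38717921 0.31538977] -4.862569181790631 [[-0.0034, 0.0037], [0.0049, 0.0034], [0.0018, -0.0033], [-0.0033, -0.0038]]
[0.33668104 0.31165687]
shift units [-0.07 -0.39  3.65]
```

play_rows(
  targets=[
    [-0.07,-0.39,0.4,0],
    [0,0,0.7,0],
    [0,0,0.7,0],
    [0,0,0.7,0],
    [0,0,0.6,0],
    [0,0,0.3,0],
    [0,0,0.2,0],
    [0,0,0,0],
    [0,0,0,0],
  ],
)

```text
clock: 16.28
tool_pos: [0.3371, 0.3105, 0.0293]
tool_rot: [0.999, -0.043, -0.0, 0.001]
ft_force: [0.6, -0.3, -0.4]
width: 0.0365
```

Run:
```python
from h import *
st();c,w=snap('wrist','p_w')
```

```text
t 16.28 tcp [0.3371 0.3105 0.0293] x [ 0.996 -0.085 -0.001] z [-0.001 -0.001 -1.   ] F [ 0.6 -0.3 -0.4] w 0.0365
```

View pics/p_w.png

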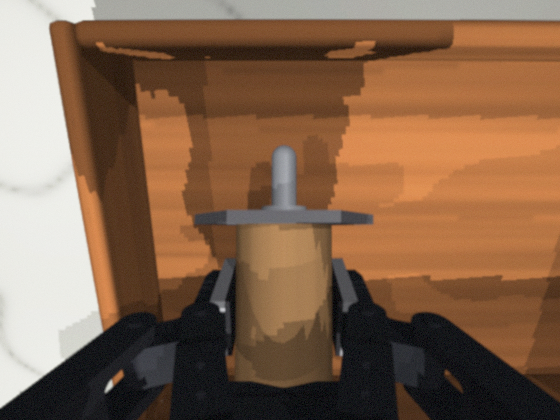

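Not yet touching; 3 mm more, then release and look toward the core.

play_rows(
  targets=[
    [0,0,0.06,0],
    [0,0,0,0],
    [0,0,0,0],
  ],
)

```text
clock: 16.58
tool_pos: [0.3378, 0.311, 0.0281]
tool_rot: [0.999, -0.043, 0.001, 0.0]
ft_force: [-2.0, -6.7, 20.1]
width: 0.0364
```

play_rows(
  targets=[
    [0,0,0,0],
    [0,0,0,0],
    [0,0,0,0],
    [0,0,-0.4,0],
    [0,0,-0.7,0],
    [0,0,-0.8,0],
    [0,0,-0.8,0],
    [0,0,-0.8,0],
    [0,0,-0.5,0],
    [0,0,0,0],
  ],
  grip=0.4,
)

```text
clock: 17.42
tool_pos: [0.3386, 0.3137, 0.1907]
tool_rot: [0.999, -0.043, 0.002, -0.003]
ft_force: [1.3, 0.8, 0.1]
width: 0.0508
```

Run:
```python
from h import *
st();c,w=snap('wrist','q_w');goto([.623,.20,.2],-4.6);snap('top','q_t')
```

```text
t 17.42 tcp [0.3386 0.3137 0.1907] x [ 0.996 -0.086  0.005] z [ 0.005  0.005 -1.   ] F [1.3 0.8 0.1] w 0.0508
shift units [ 7.34  2.2  -0.27] twist units (tool z down => sign -) -0.07 q7 -0.91
```

View pics/q_w.png

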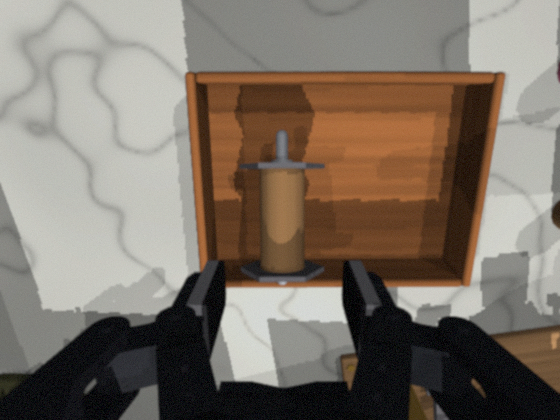

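View pics/q_t.png

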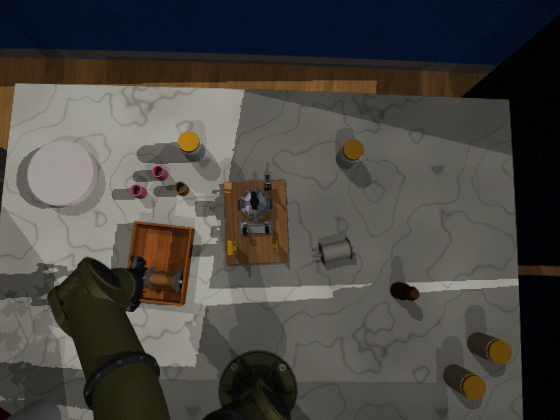

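Run:
```python
from h import *
c,w=load('q_w')
for p,z in [((282,133),.039),((282,283),.039),((282,165),.07),((283,270),.07),((190,75),.055),((500,77),.055),((468,284),.055),((200,283),.055)]: print(p,onz(c,*p,z).round(4))
crop(w,180,60,330,240,'q1')
```

```text
(282, 133) [0.3428 0.3624 0.039 ]
(282, 283) [0.3309 0.2262 0.039 ]
(282, 165) [0.341  0.3417 0.07  ]
(283, 270) [0.3343 0.2551 0.07  ]
(190, 75) [0.279  0.4116 0.055 ]
(500, 77) [0.5079 0.3909 0.055 ]
(468, 284) [0.4953 0.2193 0.055 ]
(200, 283) [0.26   0.2413 0.055 ]
```

View pics/q1.png

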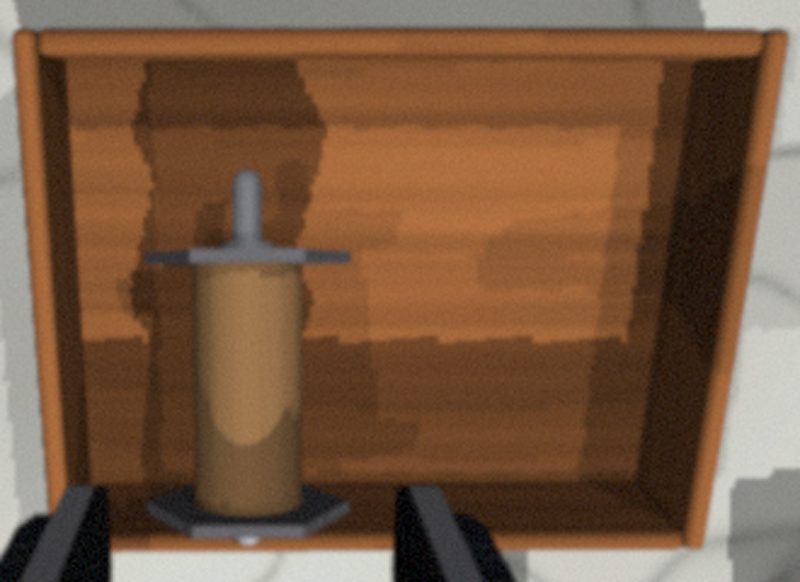

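play_rows(
  targets=[
    [-0.05,0.2,0.7,0],
    [0,0.1,0.8,0],
    [0,0,0.8,0],
    [0,0,0.8,0],
    [0,0,0.5,0],
    [0,0,0.25,0],
    [0,0,0,0],
    [0,0,0,0],
  ],
)

```text
clock: 18.18
tool_pos: [0.333, 0.2994, 0.0314]
tool_rot: [0.999, -0.043, -0.001, 0.001]
ft_force: [-0.2, -0.3, -0.4]
width: 0.0512
```

play_rows(
  targets=[
    [0,0,0,0],
    [0,0,0,0],
    [0,0,0,0],
    [0,0,0,0],
    [0,-0.1,-0.25,0],
    [0,-0.2,-0.25,0],
    [0,-0.2,0,0],
    [0,0,0,0],
  ],
  grip=1,
)

```text
clock: 18.85
tool_pos: [0.3364, 0.3225, 0.0534]
tool_rot: [0.999, -0.043, 0.001, -0.002]
ft_force: [-0.6, 0.7, -2.1]
width: 0.0369
```

Run:
```python
from h import *
st();c,w=snap('wrist','r_w');snap('side','r_s')
```

```text
t 18.85 tcp [0.3364 0.3225 0.0534] x [ 0.996 -0.085  0.002] z [ 0.002  0.003 -1.   ] F [-0.6  0.7 -2.1] w 0.0369
```

View pics/r_w.png

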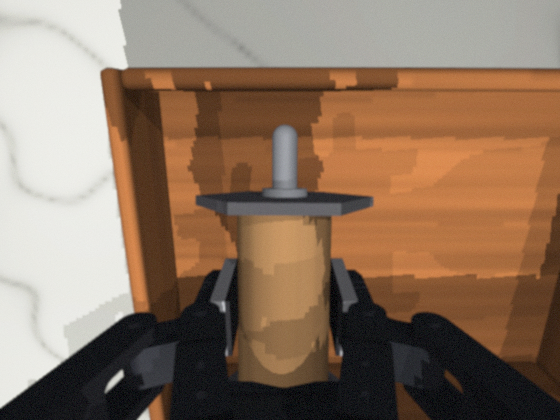

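View pics/r_s.png

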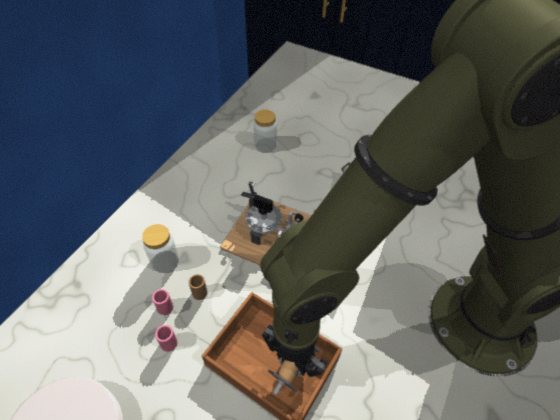

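play_rows(
  targets=[
    [0,0.2,0.2,0],
    [0,0,0.3,0],
    [0,0,0.1,0],
    [0,0,0,0],
  ],
)

```text
clock: 19.28
tool_pos: [0.3347, 0.3092, 0.0278]
tool_rot: [0.999, -0.045, -0.001, 0.002]
ft_force: [0.4, -5.4, 7.7]
width: 0.0368
```

play_rows(
  targets=[
    [0,0,0,0],
    [0,0,0,0],
    [0,0,0,0],
    [0,0,-0.4,0],
    [0,0,-0.7,0],
    [0,0,-0.8,0],
    [0,0,-0.8,0],
    [0,0,-0.8,0],
    [0,0,-0.5,0],
    [0,0,0,0],
  ],
  grip=0.4,
)

```text
clock: 20.12
tool_pos: [0.3365, 0.3138, 0.1927]
tool_rot: [0.999, -0.043, 0.002, -0.003]
ft_force: [0.3, 0.6, 0.1]
width: 0.0513
```

Run:
```python
from h import *
st();c,w=snap('wrist','s_w');crop(w,180,60,330,240,'s1')
```

```text
t 20.12 tcp [0.3365 0.3138 0.1927] x [ 0.996 -0.087  0.005] z [ 0.005  0.005 -1.   ] F [0.3 0.6 0.1] w 0.0513
```

View pics/s1.png

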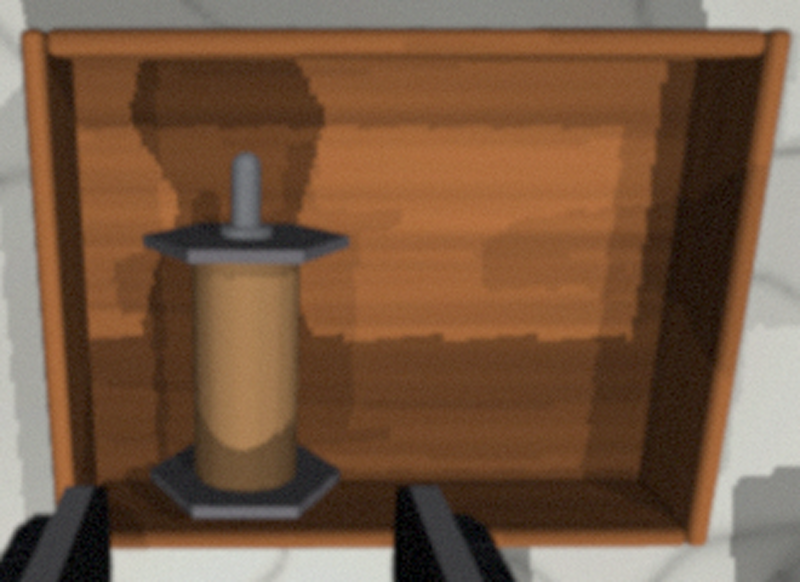

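play_rows(
  targets=[
    [0.9,0.08,-0.1,0],
    [0.9,0.08,-0.1,0],
    [0.9,0.08,-0.1,0],
    [0.9,0.08,-0.1,0],
    [0.9,0.08,-0.1,0],
    [0.9,0.08,-0.1,0],
    [0.9,0.1,0,0],
    [0.6,0.3,0,0],
    [0,0.3,0,0],
    [0,0,0,0],
  ],
)

```text
clock: 21.0
tool_pos: [0.6065, 0.2369, 0.2101]
tool_rot: [0.999, -0.046, -0.001, 0.002]
ft_force: [0.1, -0.4, -0.5]
width: 0.0511
```

Run:
```python
from h import *
import time
st();c,w=snap('wrist','t_w');st()
```

```text
t 21.0 tcp [0.6065 0.2369 0.2101] x [ 0.996 -0.092 -0.003] z [-0.003 -0.004 -1.   ] F [ 0.1 -0.4 -0.5] w 0.0511
t 21.05 tcp [0.6053 0.2394 0.2107] x [ 0.996 -0.089 -0.003] z [-0.003 -0.002 -1.   ] F [-0.3 -0.6  0.2] w 0.0515
```

View pics/t_w.png

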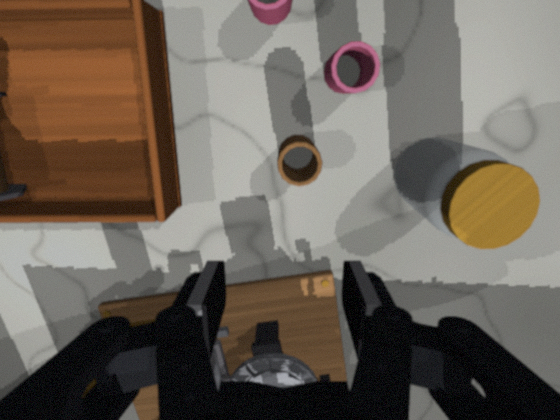

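Run:
```python
from h import *
c,w=load('t_w'); crop(w,240,0,170,200,'t1')
P=onz(c,300,161,.06);print(P);goto([P[0],P[1],.03],-4.9)
```

```text
[0.62248124 0.26035486 0.06      ]
shift units [ 0.39 -0.57  4.52] twist units (tool z down => sign -) -0.05 q7 -0.5
```

View pics/t1.png

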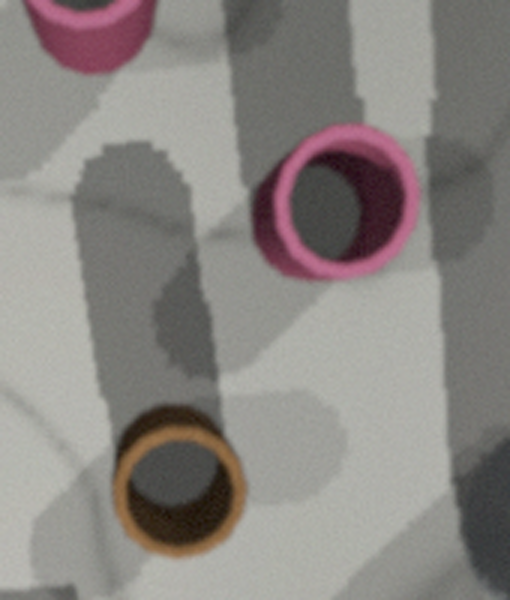

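play_rows(
  targets=[
    [0.2,-0.25,0.6,0],
    [0.2,-0.24,0.7,0],
    [0,0,0.8,0],
    [0,0,0.8,0],
    [0,0,0.8,0],
    [0,0,0.5,0],
    [0,0,0.3,0],
    [0,0,0,0],
    [0,0,0,0],
  ],
)

```text
clock: 21.8
tool_pos: [0.6228, 0.2604, 0.0329]
tool_rot: [0.999, -0.043, -0.0, -0.0]
ft_force: [0.1, 0.1, 0.5]
width: 0.0514
```

play_rows(
  targets=[
    [0,0,0,0],
    [0,0,0,0],
    [0,0,0,0],
    [0,0,0,0],
    [0,0,-0.6,0],
    [0,0,-0.8,0],
    [0,0,-0.8,0],
    [0,0,-0.8,0],
    [0,0,0,0],
  ],
  grip=1,
  squeeze=25,
)

```text
clock: 22.55
tool_pos: [0.627, 0.2605, 0.1607]
tool_rot: [0.999, -0.044, 0.005, -0.003]
ft_force: [0.7, 1.2, 0.6]
width: 0.0372
```

Run:
```python
from h import *
st();c,w=snap('wrist','u_w');a=np.radians(-4.8);R=np.array([[np.cos(a),-np.sin(a)],[np.sin(a),np.cos(a)]])
T=np.array([.385,.314])+R@[.055,0];print(T);goto([*T,.14],-4.9)
```

```text
t 22.55 tcp [0.627  0.2605 0.1607] x [ 0.996 -0.087  0.01 ] z [ 0.011  0.005 -1.   ] F [0.7 1.2 0.6] w 0.0372
[0.43980711 0.30939772]
shift units [-4.74 -0.82  0.41] twist units (tool z down => sign -) -0.02 q7 -0.52
```

View pics/u_w.png

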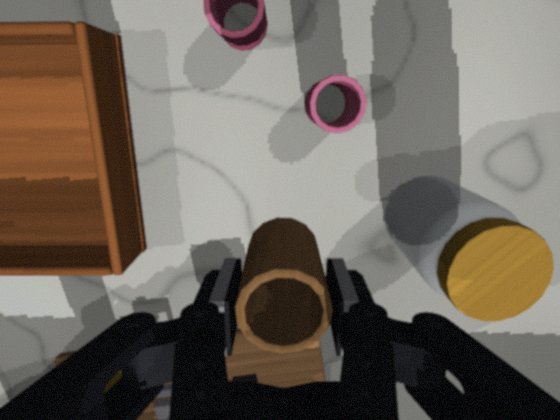

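play_rows(
  targets=[
    [-0.7,-0.1,0,0],
    [-0.8,-0.15,0,0],
    [-0.8,-0.15,0,0],
    [-0.8,-0.15,0,0],
    [-0.8,-0.15,0,0],
    [-0.84,-0.12,0,0],
    [0,0,0.3,0],
    [0,0,0,0],
    [0,0,0,0],
  ],
)

```text
clock: 23.35
tool_pos: [0.4375, 0.3079, 0.1402]
tool_rot: [0.999, -0.043, -0.0, 0.001]
ft_force: [0.9, -0.0, -0.8]
width: 0.0374
```

Run:
```python
from h import *
st();goto([.44,.3094,.045],-4.9);c,w=snap('wrist','v_w')
```

```text
t 23.35 tcp [0.4375 0.3079 0.1402] x [ 0.996 -0.087 -0.001] z [-0.001 -0.001 -1.   ] F [ 0.9 -0.  -0.8] w 0.0374
shift units [ 0.06 -0.04  2.38] twist units (tool z down => sign -) -0.01 q7 -0.75
```

View pics/v_w.png

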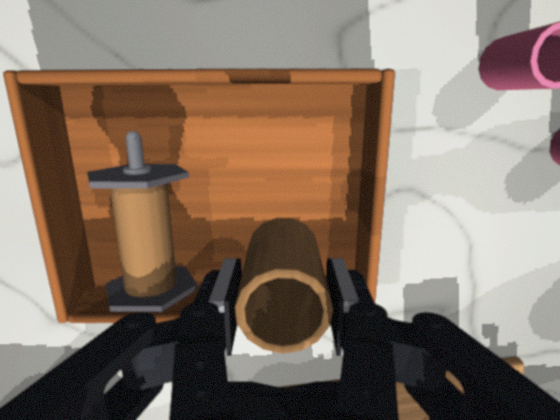

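play_rows(
  targets=[
    [0,0,0.6,0],
    [0,0,0.7,0],
    [0,0,0.6,0],
    [0,0,0.3,0],
    [0,0,0.2,0],
    [0,0,0,0],
    [0,0,0,0],
  ],
)

```text
clock: 23.98
tool_pos: [0.4385, 0.3082, 0.0448]
tool_rot: [0.999, -0.044, 0.0, 0.0]
ft_force: [-0.0, -0.5, -0.0]
width: 0.0374
```

play_rows(
  targets=[
    [0,0,0,0],
    [0,0,0,0],
    [0,0,0,0],
    [0,0,-0.4,0],
    [0,0,-0.7,0],
    [0,0,-0.8,0],
    [0,0,-0.8,0],
    [0,0,-0.8,0],
    [0,0,-0.5,0],
    [0,0,0,0],
  ],
  grip=0.4,
)

```text
clock: 24.82
tool_pos: [0.4395, 0.3098, 0.2099]
tool_rot: [0.999, -0.043, 0.003, -0.003]
ft_force: [0.7, 0.2, -0.0]
width: 0.0513
```

Run:
```python
from h import *
st();c,w=snap('wrist','w_w');goto([.436,-.16,.25],3.8)
```

```text
t 24.82 tcp [0.4395 0.3098 0.2099] x [ 0.996 -0.087  0.007] z [ 0.007  0.005 -1.   ] F [ 0.7  0.2 -0. ] w 0.0513
shift units [ 0.96 11.69 -1.1 ] twist units (tool z down => sign -) -1.76 q7 -0.75
```

View pics/w_w.png

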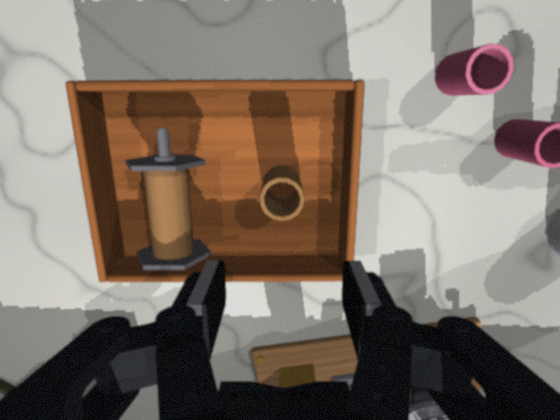

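play_rows(
  targets=[
    [0.05,0.8,-0.2,0],
    [0.08,0.95,-0.1,0],
    [0.08,0.95,-0.1,0],
    [0.08,0.95,-0.1,0],
    [0.08,0.95,-0.1,0],
    [0.08,0.95,0,0],
    [0.08,0.95,0,0],
    [0.08,0.95,0,0],
    [0.08,0.95,0,0],
    [0.08,0.95,0,0],
  ],
  grip=0,
)

```text
clock: 25.7
tool_pos: [0.4348, -0.0685, 0.2281]
tool_rot: [0.999, -0.043, -0.0, -0.0]
ft_force: [1.6, -0.2, 0.4]
width: 0.0852
```

play_rows(
  targets=[
    [0.08,0.95,0,0],
    [0.08,0.95,0,0],
    [0.08,0.95,0,0],
    [0.08,0.95,0,0],
    [0,0.8,0,0],
    [0,0,0,-1],
    [0,0,0,-1],
    [0,0,0,-1],
    [0,0,0,-0.4],
    [0,0,0,0],
  ],
)

```text
clock: 26.53
tool_pos: [0.4319, -0.2511, 0.2278]
tool_rot: [0.994, 0.105, -0.001, -0.0]
ft_force: [-0.5, -0.3, 0.1]
width: 0.0852
```

Run:
```python
from h import *
st();c,w=snap('wrist','x_w');st()
```

```text
t 26.53 tcp [ 0.4319 -0.2511  0.2278] x [ 0.978  0.21  -0.001] z [-0.001  0.001 -1.   ] F [-0.5 -0.3  0.1] w 0.0852
t 26.58 tcp [ 0.432  -0.2511  0.2279] x [ 0.978  0.207 -0.001] z [-0.001  0.001 -1.   ] F [ 0.9 -0.  -0.2] w 0.0854
```

View pics/x_w.png

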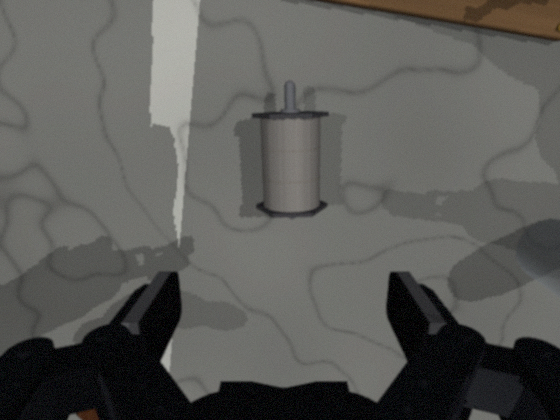

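```bash
cat > r.py <<'E'
from h import *
c,w=load('x_w'); crop(w,230,60,120,170,'x1')
def f(p):return onz(c,*p,.031)
A=f((290,85));print('pin',A)
# paper side edges at axis height; plates outer y: top edge rows
for p,z in [((290,115),.062),((291,207),.062),((261,165),.031),((321,165),.031)]: print(p,onz(c,*p,z).round(4))
E
python3 r.py
```

```text
pin [ 0.41955241 -0.16513954  0.031     ]
(290, 115) [ 0.4245 -0.1896  0.062 ]
(291, 207) [ 0.4428 -0.2685  0.062 ]
(261, 165) [ 0.4079 -0.2424  0.031 ]
(321, 165) [ 0.4645 -0.2302  0.031 ]
```

View pics/x1.png

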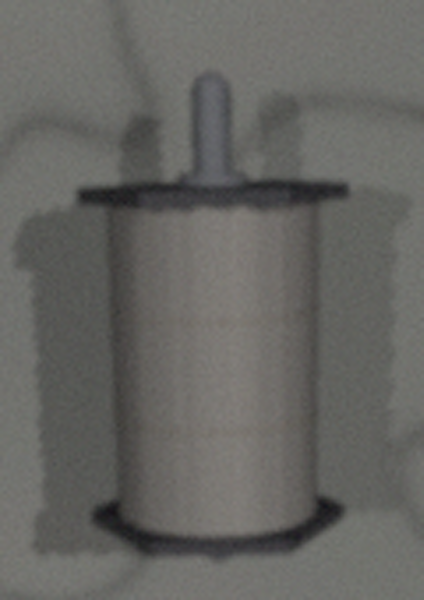

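```bash
cat >> r.py <<'E'
print('--')
a=onz(c,289.5,113,.062);b=onz(c,291.5,216,.062);print(a,b,(a+b)/2,np.linalg.norm(a-b),np.degrees(np.arctan2(-(a-b)[0],(a-b)[1])))
C=(a+b)/2; e=f((289.5,81));print('pin tip dist',np.linalg.norm((e-C)[:2]))
u=np.array([-np.sin(np.radians(12.5)),np.cos(np.radians(12.5))]); print('center from tip',e[:2]-.074*u)
E
python3 r.py
```

```text
pin [ 0.41955241 -0.16513954  0.031     ]
(290, 115) [ 0.4245 -0.1896  0.062 ]
(291, 207) [ 0.4428 -0.2685  0.062 ]
(261, 165) [ 0.4079 -0.2424  0.031 ]
(321, 165) [ 0.4645 -0.2302  0.031 ]
--
[ 0.42369   -0.1881204  0.062    ] [ 0.44507262 -0.27685029  0.062     ] [ 0.43438131 -0.23248534  0.062     ] 0.09126998207493493 13.549115454856869
pin tip dist 0.07238420756884999
center from tip [ 0.43439231 -0.23413878]
```

Run:
```python
from h import *
c,w=load('j_w'); crop(w,230,60,180,220,'j1')
for z in (.02,.04,.06): print(L(onz(c,333,195,z)).round(4),L(onz(c,365,195,z)).round(4))
goto([.4344,-.2332,.1],13);
```

```text
[ 0.0177 -0.0128  0.02  ] [ 0.048  -0.0116  0.02  ]
[ 0.0145 -0.0075  0.04  ] [ 0.043  -0.0063  0.04  ]
[ 0.0114 -0.0022  0.06  ] [ 0.0379 -0.0011  0.06  ]
shift units [ 0.15 -0.42  3.2 ] twist units (tool z down => sign -) -0.21 q7 0.76
```

View pics/j1.png

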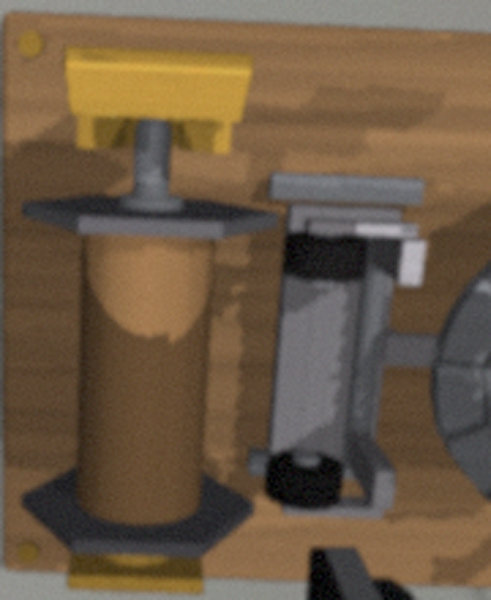

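play_rows(
  targets=[
    [0.1,-0.2,0.6,-0.2],
    [0.05,-0.22,0.8,0],
    [0,0,0.8,0],
    [0,0,0.8,0],
    [0,0,0.8,0],
    [0,0,0.7,0],
    [0,0,0.5,0],
    [0,0,0.3,0],
    [0,0,0,0],
    [0,0,0,0],
  ],
)

```text
clock: 27.42
tool_pos: [0.4342, -0.2332, 0.0162]
tool_rot: [0.994, 0.113, -0.001, -0.0]
ft_force: [-0.2, -0.1, 0.3]
width: 0.0856
```

Run:
```python
from h import *
st();c,w=snap('wrist','y_w')
```

```text
t 27.42 tcp [ 0.4342 -0.2332  0.0162] x [ 0.975  0.224 -0.002] z [-0.002  0.001 -1.   ] F [-0.2 -0.1  0.3] w 0.0856
```

View pics/y_w.png

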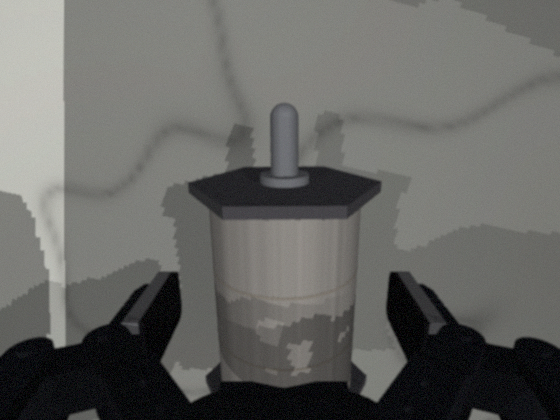

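play_rows(
  targets=[
    [0,0,0,0],
    [0,0,0,0],
    [0,0,0,0],
    [0,0,0,0],
    [0,0,0,0],
    [0,0,-0.3,0],
    [0,0,-0.5,0],
    [0,0,-0.7,0],
    [0,0,-0.7,0],
    [0,0,0,0],
  ],
  grip=1,
  squeeze=100,
)

```text
clock: 28.3
tool_pos: [0.4369, -0.2349, 0.1096]
tool_rot: [0.994, 0.113, 0.003, 0.002]
ft_force: [0.6, -0.5, -1.4]
width: 0.0529
```

Run:
```python
from h import *
st();c,w=snap('wrist','z_w');snap('side','z_s');goto(D(-.03,.012,.22),3.8)
```

```text
t 28.3 tcp [ 0.4369 -0.2349  0.1096] x [0.974 0.225 0.006] z [ 0.007 -0.003 -1.   ] F [ 0.6 -0.5 -1.4] w 0.0529
shift units [ 1.62 -6.29 -2.86] twist units (tool z down => sign -) 1.85 q7 0.78
```

View pics/z_w.png

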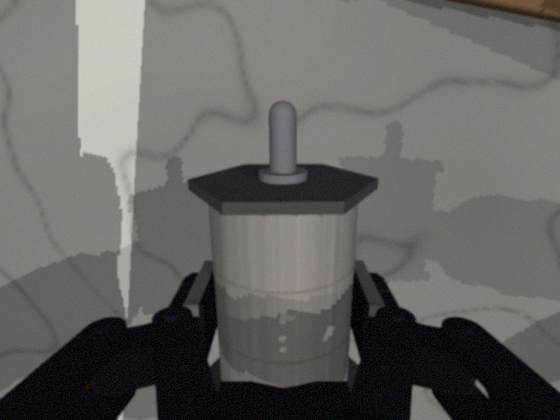

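play_rows(
  targets=[
    [0,0,-0.6,0],
    [0,0,-0.7,0.6],
    [0,0,-0.7,0.6],
    [0,0,-0.6,0.65],
    [0,-0.7,-0.2,0],
    [0,-0.9,0,0],
    [0,-0.9,0,0],
    [0,-0.9,0,0],
    [0,-0.7,0,0],
    [0,0,0,0],
  ],
)

```text
clock: 29.23
tool_pos: [0.4227, -0.0637, 0.2154]
tool_rot: [0.999, 0.037, -0.001, -0.002]
ft_force: [-0.6, 0.3, -2.2]
width: 0.0531
```

Run:
```python
from h import *
stl();goto(D(-.0304,-.01,.14),3.7);c,w=snap('wrist','A_w')
```

```text
t 29.23 local [-0.0549 -0.0764  0.2154] yawL 0.4 tilt [-0.003  0.003] F [-0.6  0.3 -2.2] w 0.0531 q7 0.22
shift units [ 0.63 -1.65  1.89] twist units (tool z down => sign -) 0.1 q7 0.22
```

View pics/A_w.png

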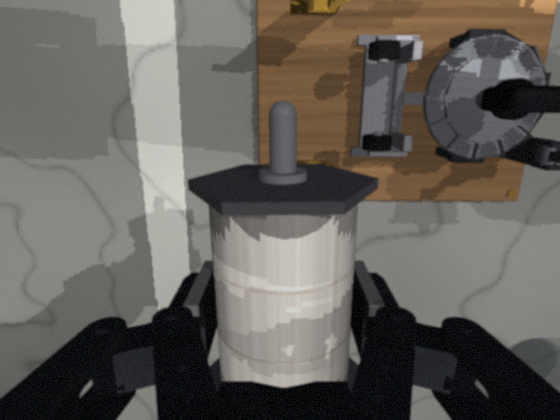

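play_rows(
  targets=[
    [0.2,-0.5,0.2,0.1],
    [0.2,-0.6,0.4,0],
    [0.2,-0.55,0.6,0],
    [0.03,0,0.5,0],
    [0,0,0.2,0],
    [0,0,0,0],
    [0,0,0,0],
  ],
)

```text
clock: 29.87
tool_pos: [0.4447, -0.004, 0.1405]
tool_rot: [1.0, 0.028, -0.001, 0.0]
ft_force: [0.1, 0.0, -1.4]
width: 0.053
```

Run:
```python
from h import *
stl();goto(D(-.0304,-.01,.14),3.8);c,w=snap('wrist','B_w');s,si=snap('side','B_s');crop(si,210,150,180,140,'B2')
```

```text
t 29.87 local [-0.029  -0.0183  0.1405] yawL -0.6 tilt [-0.002 -0.001] F [ 0.1  0.  -1.4] w 0.053 q7 0.07
shift units [-0.04 -0.21  0.01] twist units (tool z down => sign -) -0.13 q7 0.07
```

View pics/B_w.png

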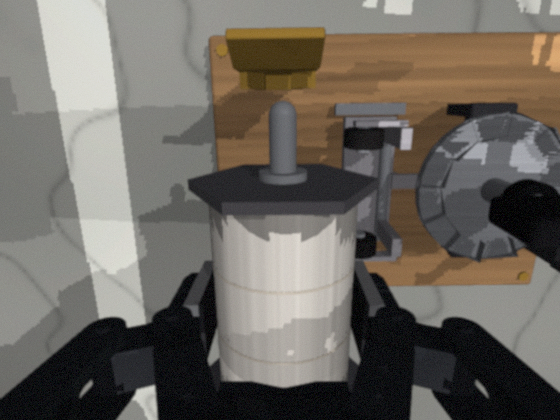

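View pics/B2.png

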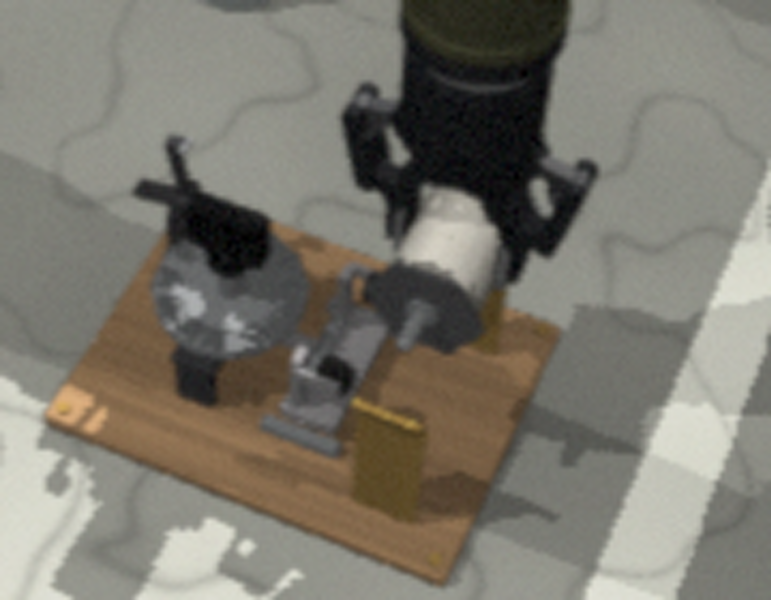

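Run:
```python
from h import *
c,w=load('B_w');stl()
for z in (.15,.1555,.16): print('tip',L(onz(c,283,101,z)).round(4),'base',L(onz(c,283,170,z)).round(4))
print('lip',L(onz(c,228,38,.129)),L(onz(c,325,36,.129)),'lip back',L(onz(c,276,29,.129)))
print('proj seat axis left cup', proj(c,[D(-.03,.07,.07),D(-.03,.08,.129),D(-.03,.07,.110)]))
crop(w,200,20,160,190,'B3')
p=proj(c,[D(-.0304,y,.1555) for y in (.05,.054,.058,.062)]);print(p)
```

```text
t 29.97 local [-0.0281 -0.0181  0.1415] yawL -0.6 tilt [ 0.001 -0.   ] F [-0.1  0.3 -1.6] w 0.0535 q7 0.07
tip [-0.0278  0.0561  0.15  ] base [-0.028  0.031  0.15 ]
tip [-0.0277  0.0562  0.1555] base [-0.028   0.0321  0.1555]
tip [-0.0277  0.0562  0.16  ] base [-0.028  0.033  0.16 ]
lip [-0.04934311  0.0801105   0.129     ] [-0.01097838  0.08039005  0.129     ] lip back [-0.03028738  0.08311677  0.129     ]
proj seat axis left cup [[279.29811801  73.93931587]
 [276.85999965  37.64554853]
 [278.07390079  68.38270782]]
[[275.55903794 119.5106685 ]
 [275.35699752 107.60879714]
 [275.15132722  95.4817581 ]
 [274.94194871  83.12424919]]
```

View pics/B3.png

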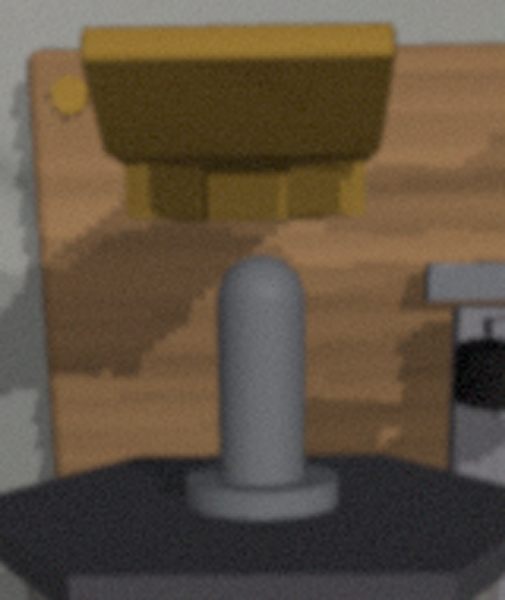

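play_rows(
  targets=[
    [-0.04,-0.15,0.2,-0.13],
    [0,-0.15,0.25,0],
    [0,-0.15,0.2,0],
    [0,0,0.2,0],
    [0,0,0,0],
    [0,0,0,0],
  ],
)

```text
clock: 30.47
tool_pos: [0.4421, 0.0146, 0.1064]
tool_rot: [0.999, 0.034, -0.001, 0.0]
ft_force: [0.2, -3.4, -2.9]
width: 0.0529
```

Run:
```python
from h import *
stl();goto(D(-.0304,.0,.107),3.8);c,w=snap('wrist','C_w');stl()
```

```text
t 30.47 local [-0.0304  0.0004  0.1064] yawL 0.1 tilt [-0.001 -0.001] F [ 0.2 -3.4 -2.9] w 0.0529 q7 0.05
shift units [-0.    0.01 -0.02] twist units (tool z down => sign -) 0.02 q7 0.05
t 30.52 local [-0.0303  0.0004  0.1066] yawL 0.1 tilt [-0.001 -0.001] F [ 0.1 -2.2 -2.3] w 0.053 q7 0.05
```

View pics/C_w.png

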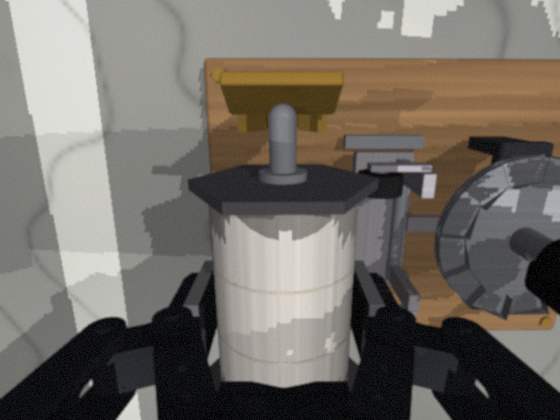

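play_rows(
  targets=[
    [0,-0.08,0,0],
    [0,-0.08,0.03,0],
    [0,-0.08,0.03,0],
    [0,-0.08,0.03,0],
    [0,0,0,0],
    [0,0,0,0],
  ],
)

```text
clock: 31.02
tool_pos: [0.4417, 0.0274, 0.1038]
tool_rot: [0.999, 0.034, 0.0, 0.0]
ft_force: [-1.4, -8.1, 8.3]
width: 0.0529
```

Run:
```python
from h import *
stl();c,w=snap('wrist','E_w');stl()
```

```text
t 31.02 local [-0.0299  0.0132  0.1038] yawL 0.1 tilt [ 0.001 -0.001] F [-1.4 -8.1  8.3] w 0.0529 q7 0.02
t 31.07 local [-0.03    0.0131  0.1039] yawL 0.1 tilt [ 0.001 -0.001] F [-2.9 -7.8  7.4] w 0.0535 q7 0.02
```

View pics/E_w.png

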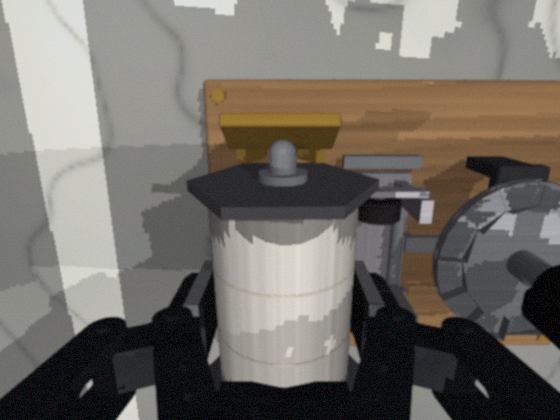

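play_rows(
  targets=[
    [0,0.02,0.12,0],
    [0,0.02,0.12,0],
    [0,0,0.12,0],
    [0,0,0.12,0],
    [0,0,0,0],
  ],
)

```text
clock: 31.48
tool_pos: [0.443, 0.0253, 0.0841]
tool_rot: [0.999, 0.033, 0.001, 0.001]
ft_force: [2.3, -8.7, -2.8]
width: 0.0532
```

Run:
```python
from h import *
stl();c,w=snap('wrist','F_w');stl()
```

```text
t 31.48 local [-0.0287  0.0111  0.0841] yawL 0.0 tilt [ 0.003 -0.001] F [ 2.3 -8.7 -2.8] w 0.0532 q7 0.03
t 31.53 local [-0.0288  0.011   0.0841] yawL 0.0 tilt [ 0.003 -0.001] F [  3.4 -10.   -4.3] w 0.0533 q7 0.03
```

View pics/F_w.png

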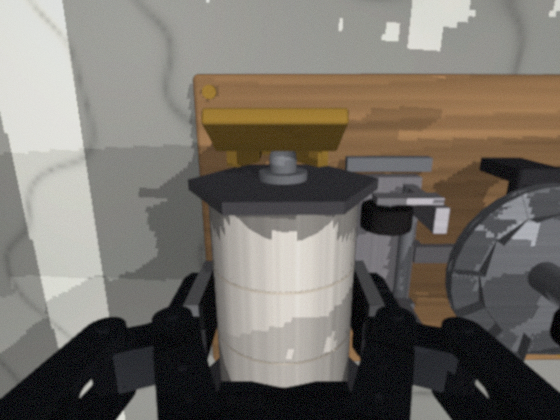

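play_rows(
  targets=[
    [-0.04,0.02,0.04,0],
    [0,0,0.08,0],
    [0,0,0.08,0],
    [0,0,0,0],
    [0,0,0,0],
  ],
)

```text
clock: 31.95
tool_pos: [0.4415, 0.0245, 0.0763]
tool_rot: [0.999, 0.033, 0.001, 0.001]
ft_force: [2.0, -7.7, -1.4]
width: 0.0531
```

Run:
```python
from h import *
stl();c,w=snap('wrist','G_w');stl();crop(w,180,90,200,130,'G1')
```

```text
t 31.95 local [-0.0303  0.0103  0.0763] yawL 0.0 tilt [ 0.003 -0.001] F [ 2.  -7.7 -1.4] w 0.0531 q7 0.04
t 32.0 local [-0.0303  0.0103  0.0763] yawL 0.0 tilt [ 0.003 -0.001] F [ 2.5 -7.3 -2.6] w 0.0534 q7 0.04
```

View pics/G1.png

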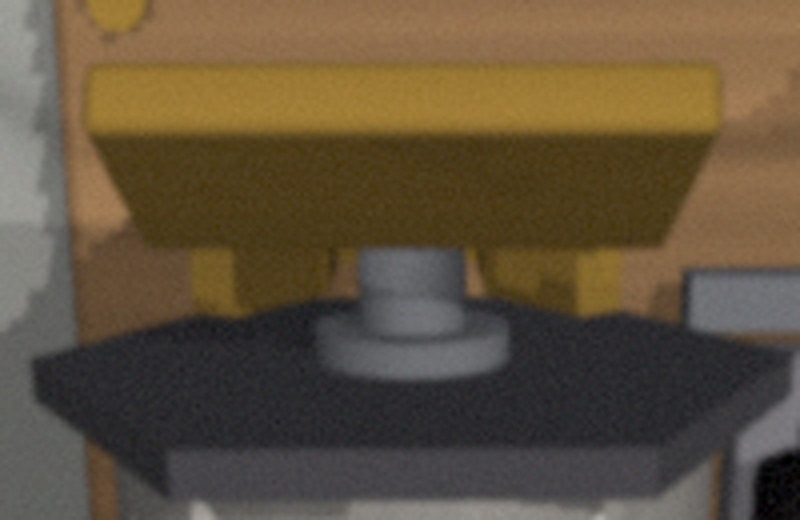

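play_rows(
  targets=[
    [0,0,0.1,0],
    [0,0,0.1,0],
    [0,0,0.1,0],
    [0,0,0.1,0],
    [0,0,0.05,0],
    [0,0,0,0],
  ],
)

```text
clock: 32.5
tool_pos: [0.4413, 0.0246, 0.0582]
tool_rot: [0.999, 0.033, 0.001, 0.001]
ft_force: [1.9, -8.1, -1.9]
width: 0.053
```

Run:
```python
from h import *
stl();c,w=snap('wrist','H_w');stl();crop(w,180,90,200,130,'H1')
```

```text
t 32.5 local [-0.0305  0.0104  0.0582] yawL 0.0 tilt [ 0.002 -0.001] F [ 1.9 -8.1 -1.9] w 0.053 q7 0.04
t 32.55 local [-0.0305  0.0104  0.0582] yawL 0.0 tilt [ 0.002 -0.001] F [ 1.  -7.6 -1.4] w 0.0531 q7 0.04
```

View pics/H_w.png

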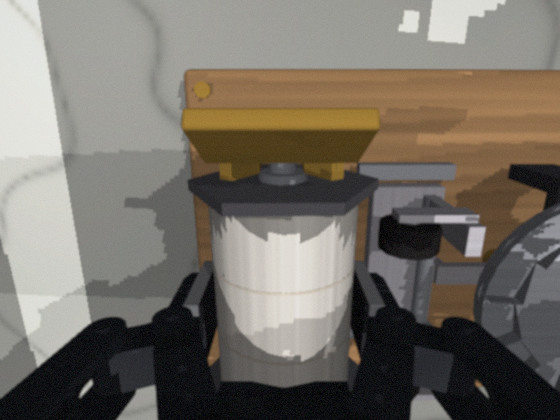

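play_rows(
  targets=[
    [0,0,0.04,0],
    [0,0,0,0],
    [0,0,0,0],
  ],
)

```text
clock: 32.8
tool_pos: [0.4413, 0.0245, 0.0568]
tool_rot: [0.999, 0.033, 0.001, 0.001]
ft_force: [1.6, -8.3, -0.2]
width: 0.0534
```

Run:
```python
from h import *
stl();c,w=snap('side','I_s');stl();crop(w,230,170,120,100,'I1')
```

```text
t 32.8 local [-0.0305  0.0104  0.0568] yawL 0.0 tilt [ 0.002 -0.001] F [ 1.6 -8.3 -0.2] w 0.0534 q7 0.04
t 32.85 local [-0.0305  0.0104  0.0568] yawL 0.0 tilt [ 0.002 -0.001] F [ 0.2 -7.2  0.2] w 0.0532 q7 0.04
```

View pics/I1.png

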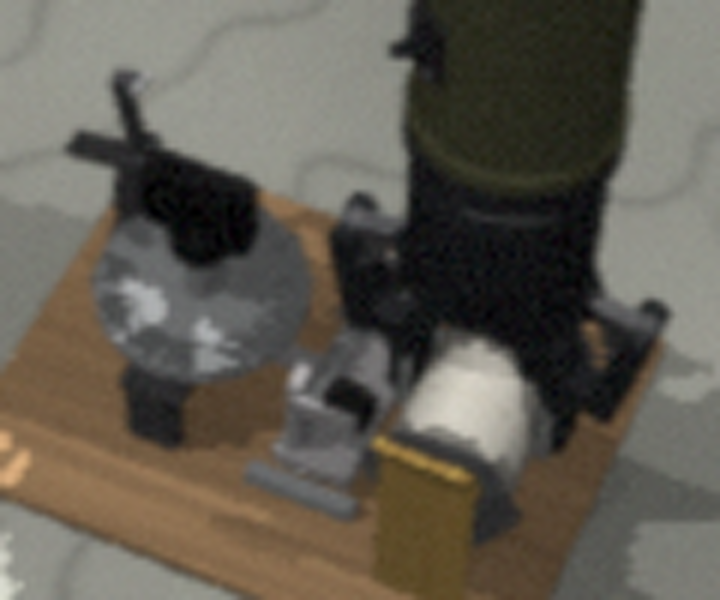

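play_rows(
  targets=[
    [0,0.03,-0.03,0],
    [0,0.05,0,0],
    [0,0.05,0,0],
    [0,0.05,0,0],
    [0,0,0,0],
    [0,0,0,0],
  ],
)

```text
clock: 33.35
tool_pos: [0.4417, 0.0179, 0.0578]
tool_rot: [0.999, 0.033, 0.001, 0.0]
ft_force: [1.5, -5.0, -3.1]
width: 0.0531
```

Run:
```python
from h import *
stl();c,w=snap('wrist','J_w');stl()
```

```text
t 33.35 local [-0.0305  0.0037  0.0578] yawL 0.0 tilt [ 0.002 -0.001] F [ 1.5 -5.  -3.1] w 0.0531 q7 0.06
t 33.4 local [-0.0305  0.0037  0.0578] yawL 0.0 tilt [ 0.002 -0.001] F [ 0.5 -5.3 -3.7] w 0.0529 q7 0.06
```

View pics/J_w.png

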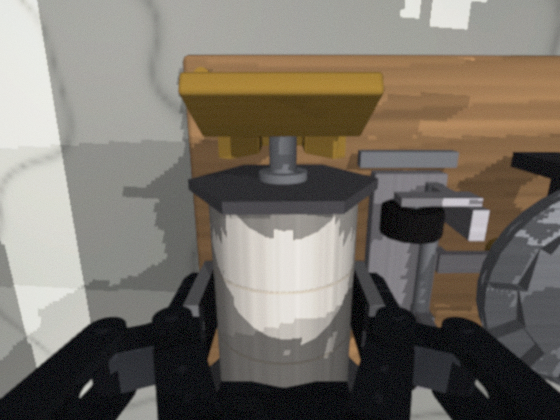

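play_rows(
  targets=[
    [0,0.04,0,0],
    [0,0.04,0,0],
    [0,0.02,0,0],
    [0,0,0,0],
    [0,0,0,0],
  ],
)

```text
clock: 33.82
tool_pos: [0.4417, 0.0145, 0.0577]
tool_rot: [0.999, 0.034, 0.001, 0.0]
ft_force: [3.2, -4.0, -2.2]
width: 0.0533
```

Run:
```python
from h import *
stl();c,w=snap('wrist','K_w');stl()
```

```text
t 33.82 local [-0.0307  0.0003  0.0577] yawL 0.1 tilt [0.002 0.   ] F [ 3.2 -4.  -2.2] w 0.0533 q7 0.07
t 33.87 local [-0.0308  0.0004  0.0577] yawL 0.1 tilt [0.001 0.   ] F [ 2.3 -4.6 -3. ] w 0.0531 q7 0.07
```

View pics/K_w.png

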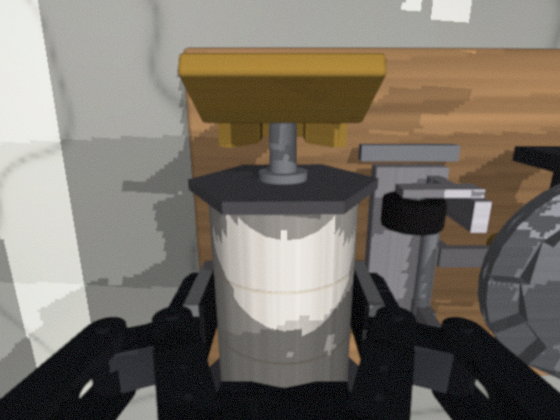

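play_rows(
  targets=[
    [0,0.03,0.03,0],
    [0,0,0,0],
    [0,0,0,0],
  ],
)

```text
clock: 34.12
tool_pos: [0.4417, 0.014, 0.057]
tool_rot: [0.999, 0.035, 0.001, -0.0]
ft_force: [0.2, -1.3, 7.9]
width: 0.0531
```

Run:
```python
from h import *
stl()
```

```text
t 34.12 local [-0.0308 -0.0002  0.057 ] yawL 0.2 tilt [0.002 0.001] F [ 0.2 -1.3  7.9] w 0.0531 q7 0.07
```

play_rows(
  targets=[
    [0,0,0,0],
    [0,0,0,0],
    [0,0,0,0],
    [0,0,0,0],
    [0,0,-0.2,0],
    [0,0,-0.5,0],
    [0,0,-0.8,0],
    [0,0,-0.8,0],
    [0,0,-0.8,0],
    [0,0,-0.6,0],
  ],
  grip=0.18,
)

```text
clock: 34.95
tool_pos: [0.441, 0.0133, 0.2073]
tool_rot: [0.999, 0.034, 0.001, -0.0]
ft_force: [0.1, 0.2, 0.2]
width: 0.0701
```

Run:
```python
from h import *
stl();c,w=snap('wrist','L_w');stl();crop(w,160,40,420,280,'L1')
```

```text
t 34.95 local [-0.0315 -0.0008  0.2073] yawL 0.1 tilt [0.002 0.   ] F [0.1 0.2 0.2] w 0.0701 q7 0.03
t 35.0 local [-0.0295 -0.001   0.2108] yawL 0.1 tilt [0.008 0.001] F [2.  0.3 2.7] w 0.07 q7 0.03
```

View pics/L_w.png

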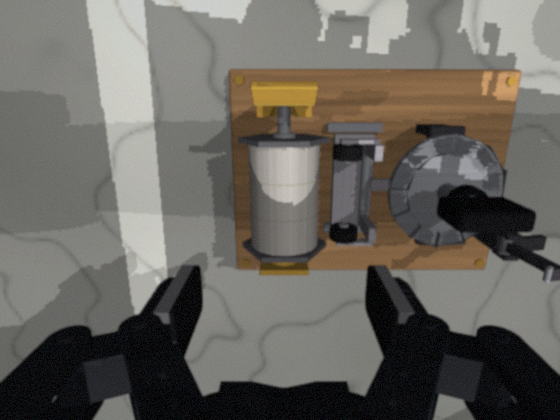

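Run:
```python
from h import *
stl();goto(D(.197,-.048,.2),3.8)
```

```text
t 35.0 local [-0.0295 -0.001   0.2108] yawL 0.1 tilt [0.008 0.001] F [2.  0.3 2.7] w 0.07 q7 0.03
shift units [5.66 1.19 0.31] twist units (tool z down => sign -) 0.02 q7 0.03
```

play_rows(
  targets=[
    [0.7,0.15,0,0],
    [0.85,0.2,0,0],
    [0.85,0.2,0,0],
    [0.85,0.2,0,0],
    [0.85,0.2,0,0],
    [0.85,0.15,0.1,0],
    [0.71,0.09,0.2,0],
    [0,0,0,0],
    [0,0,0,0],
  ],
  grip=1,
)

```text
clock: 35.75
tool_pos: [0.6701, -0.0187, 0.1906]
tool_rot: [0.999, 0.034, -0.001, -0.0]
ft_force: [-0.5, 0.2, 0.6]
width: 0.0002
```

Run:
```python
from h import *
stl();goto(D(.197,-.048,.1),3.8);c,w=snap('wrist','M_w');s,si=snap('side','M_s');crop(si,200,150,180,140,'M2')
```

```text
t 35.75 local [ 0.1949 -0.0479  0.1906] yawL 0.1 tilt [-0.003 -0.   ] F [-0.5  0.2  0.6] w 0.0002 q7 0.12
shift units [0.06 0.   2.26] twist units (tool z down => sign -) 0.02 q7 0.12
```

View pics/M_w.png

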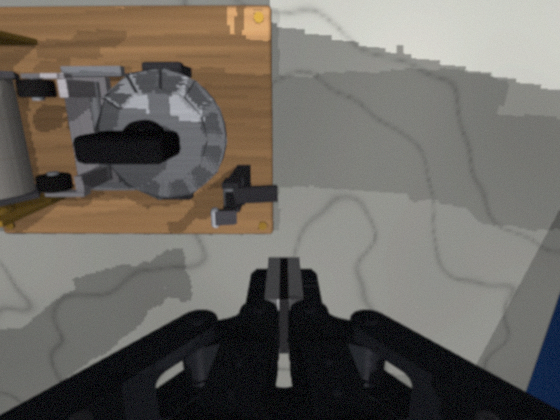

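View pics/M2.png

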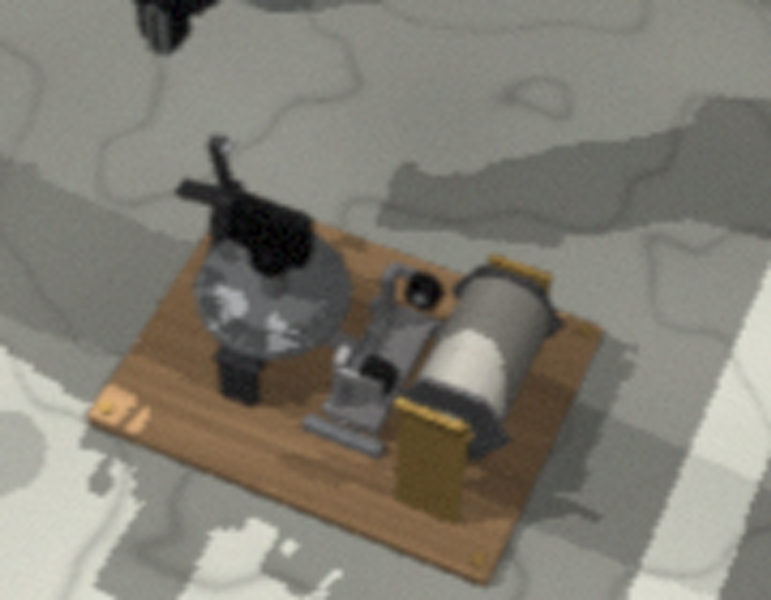

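Run:
```python
from h import *
c,w=load('M_w')
print(L(onz(c,226,217,.127)),L(onz(c,277,192,.074)))
s,_=load('M_s');print(tri([(c,226,217),(s,200+218/4.283,150+145/4.283)]))
```

```text
[ 0.15995673 -0.04241514  0.127     ] [ 0.19011117 -0.04039577  0.074     ]
[ 0.63398629 -0.01748841  0.12103849]
```

play_rows(
  targets=[
    [0.06,0,0.5,0],
    [0,0,0.7,0],
    [0,0,0.7,0],
    [0,0,0.3,0],
    [0,0,0,0],
  ],
)

```text
clock: 36.27
tool_pos: [0.6699, -0.0182, 0.1021]
tool_rot: [0.999, 0.034, -0.003, -0.0]
ft_force: [-0.4, -0.0, 0.0]
width: 0.0001
```

Run:
```python
from h import *
stl()
```

```text
t 36.27 local [ 0.1947 -0.0474  0.1021] yawL 0.1 tilt [-0.005  0.   ] F [-0.4 -0.   0. ] w 0.0001 q7 0.13
```

play_rows(
  targets=[
    [-0.2,0,0,0],
    [-0.2,0,0,0],
    [-0.2,0,0,0],
    [-0.2,0,0,0],
    [-0.2,0,0,0],
    [-0.2,0,0,0],
    [-0.2,0,0,0],
    [-0.2,0,0,0],
    [-0.05,0,0,0],
    [0,0,0,0],
  ],
)

```text
clock: 37.1
tool_pos: [0.6059, -0.0232, 0.1044]
tool_rot: [0.999, 0.034, -0.0, -0.0]
ft_force: [0.8, 0.5, -0.6]
width: -0.0001
```

Run:
```python
from h import *
stl();c,w=snap('wrist','N_w')
```

```text
t 37.1 local [ 0.1306 -0.0482  0.1044] yawL 0.1 tilt [-0. -0.] F [ 0.8  0.5 -0.6] w -0.0001 q7 0.14
```

View pics/N_w.png

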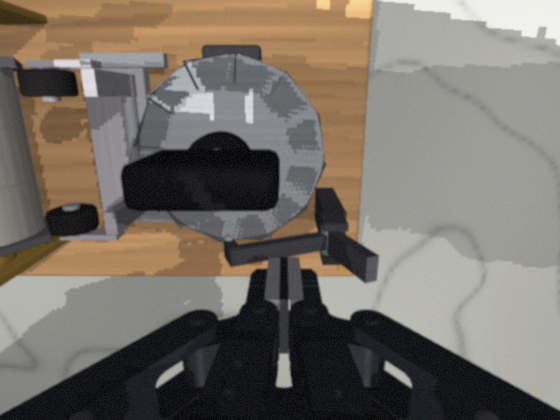

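play_rows(
  targets=[
    [0,0,-0.4,0],
    [0,0,-0.7,0],
    [0,0,-0.8,0],
    [-0.1,-0.3,-0.8,0],
    [-0.3,-0.5,-0.6,0],
    [-0.3,-0.5,-0.3,0],
    [0,0,0,0],
    [0,0,0,0],
  ],
  grip=0.4,
)

```text
clock: 37.82
tool_pos: [0.5755, 0.0283, 0.2493]
tool_rot: [0.999, 0.036, 0.001, -0.0]
ft_force: [0.4, -0.9, -0.1]
width: 0.0513
```

Run:
```python
from h import *
stl();c,w=snap('wrist','O_w');s,si=snap('side','O_s');crop(si,200,150,180,140,'O2');crop(w,220,120,190,150,'O1')
```

```text
t 37.82 local [0.1037 0.0052 0.2493] yawL 0.3 tilt [0.002 0.001] F [ 0.4 -0.9 -0.1] w 0.0513 q7 0.04
```

View pics/O1.png

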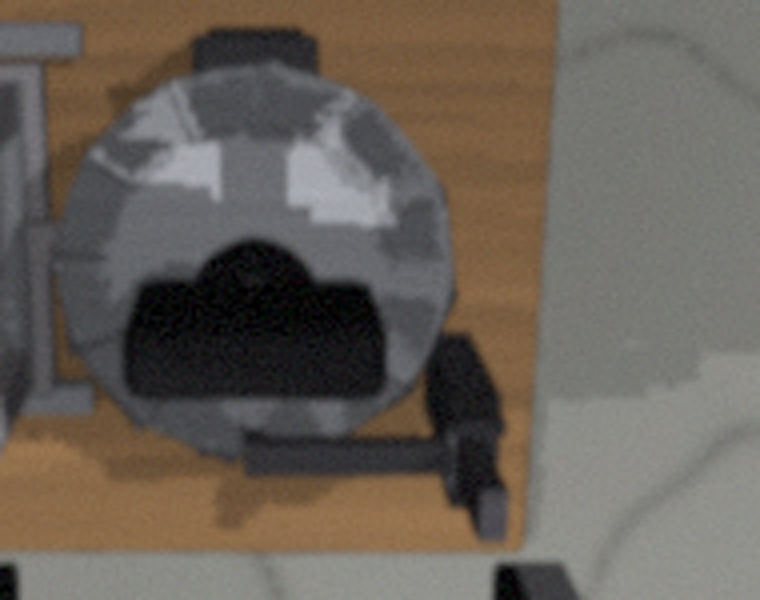

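View pics/O2.png

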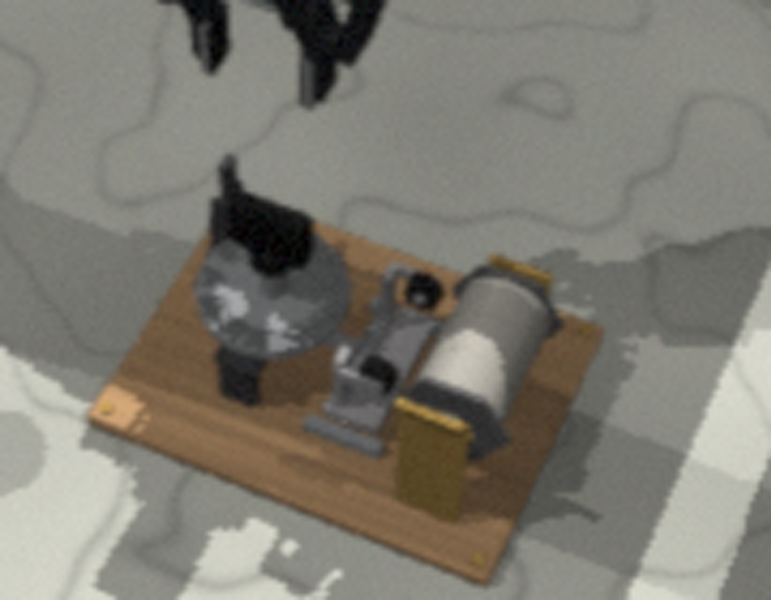

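play_rows(
  targets=[
    [0,0,0,-1],
    [0,0,0,-1],
    [0,0,0,-1],
    [0,0,0,-1],
    [0,0,0,-1],
    [0,0,0,-1],
    [0,0,0,-1],
    [0,0,0,-1],
    [0,0,0,-1],
    [0,0,0,-1],
  ],
)

```text
clock: 38.75
tool_pos: [0.5753, 0.0254, 0.2469]
tool_rot: [0.891, 0.454, -0.001, -0.0]
ft_force: [-0.1, -0.6, 1.0]
width: 0.0513
```

play_rows(
  targets=[
    [0,0,0,-1],
    [0,0,0,-1],
    [0,0,0,-1],
    [0,0,0,-1],
    [0,0,0,-1],
    [0,0,0,-1],
    [0,0,0,-1],
    [0,0,0,-1],
    [0,0,0,0],
    [0,0,0,0],
  ],
)

```text
clock: 39.58
tool_pos: [0.5753, 0.0257, 0.2472]
tool_rot: [0.684, 0.729, -0.001, -0.001]
ft_force: [-0.2, 0.6, 0.1]
width: 0.0514
```

Run:
```python
from h import *
stl();goto(D(.1025,.0007,.105),93.8);c,w=snap('wrist','P_w')
```

```text
t 39.58 local [0.1033 0.0026 0.2472] yawL 89.9 tilt [-0.002 -0.   ] F [-0.2  0.6  0.1] w 0.0514 q7 1.43
shift units [-0.05 -0.01  3.55] twist units (tool z down => sign -) -0.03 q7 1.43
```

View pics/P_w.png

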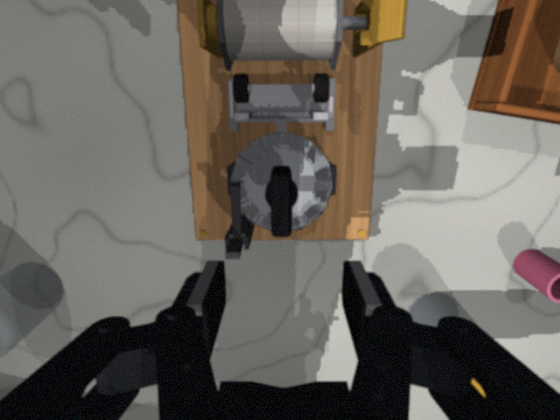

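play_rows(
  targets=[
    [-0.04,0,0.7,0],
    [0,0,0.8,0],
    [0,0,0.8,0],
    [0,0,0.6,0],
    [0,0,0.4,0],
    [0,0,0.25,0],
    [0,0,0,0],
    [0,0,0,0],
  ],
)

```text
clock: 40.3
tool_pos: [0.5754, 0.0252, 0.1064]
tool_rot: [0.683, 0.731, -0.0, -0.0]
ft_force: [-0.7, 0.5, 0.4]
width: 0.0515
```

play_rows(
  targets=[
    [0,0,0,0],
    [0,0,0,0],
    [0,0,0,0],
    [0,0,0,0],
    [0,0,0,0],
  ],
  grip=1,
  squeeze=30,
)

```text
clock: 40.72
tool_pos: [0.5761, 0.0238, 0.1076]
tool_rot: [0.683, 0.73, 0.0, 0.001]
ft_force: [0.2, -4.9, 8.0]
width: 0.0154
```

Run:
```python
from h import *
stl();print(pose()[2]['wrist_torque']);c,w=snap('wrist','Q_w')
```

```text
t 40.72 local [0.104  0.0007 0.1076] yawL 90.0 tilt [ 0.002 -0.001] F [ 0.2 -4.9  8. ] w 0.0154 q7 1.39
[-0.68099485  0.09458289  0.06269846]
```

View pics/Q_w.png

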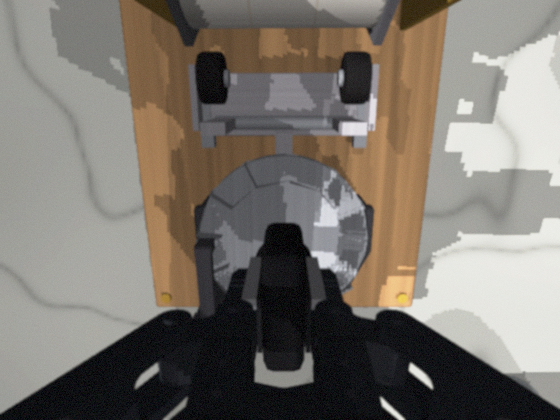

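play_rows(
  targets=[
    [0,0,0,0.8],
    [0,0,0,1],
    [0,0,0,1],
    [0,0,0,1],
    [0,0,0,1],
    [0,0,0,1],
    [0,0,0,1],
    [0,0,0,0.8],
    [0,0,0,0.4],
    [0,0,0,0],
  ],
)

```text
clock: 41.6
tool_pos: [0.5761, 0.0238, 0.1077]
tool_rot: [0.892, 0.452, 0.001, 0.001]
ft_force: [-0.2, -5.5, 5.2]
width: 0.0152
```

play_rows(
  targets=[
    [0,0,0,0],
    [0,0,0,0],
    [0,0,0,0],
    [0,0,0,0],
    [0,0,0,0],
    [0,0,0,0],
    [0,0,0,0],
    [0,0,0,0],
  ],
)

```text
clock: 42.27
tool_pos: [0.5761, 0.0238, 0.1077]
tool_rot: [0.892, 0.453, 0.001, 0.001]
ft_force: [-0.5, -3.9, 6.1]
width: 0.0155
```

Run:
```python
from h import *
stl();print(pose()[2]['wrist_torque']);c,w=snap('wrist','R_w')
```

```text
t 42.27 local [0.104  0.0007 0.1077] yawL 50.0 tilt [ 0.003 -0.001] F [-0.5 -3.9  6.1] w 0.0155 q7 0.83
[-0.88338279  0.12830495 -0.04684538]
```

View pics/R_w.png

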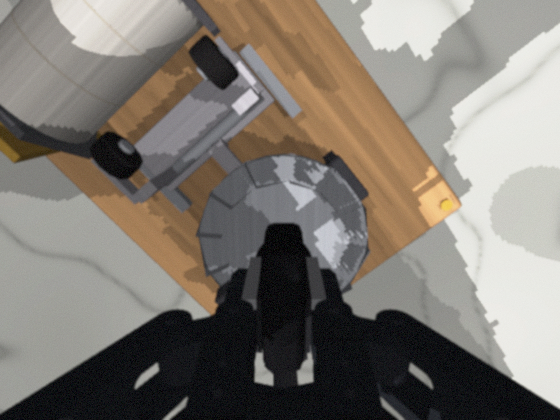

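play_rows(
  targets=[
    [0,0,0,0.8],
    [0,0,0,1],
    [0,0,0,1],
    [0,0,0,1],
    [0,0,0,1],
    [0,0,0,0.8],
    [0,0,0,0.4],
    [0,0,0,0],
    [0,0,0,0],
    [0,0,0,0],
  ],
)

```text
clock: 43.15
tool_pos: [0.5761, 0.0238, 0.1077]
tool_rot: [0.978, 0.207, 0.001, 0.001]
ft_force: [-0.8, -5.1, 5.7]
width: 0.0155
```

play_rows(
  targets=[
    [0,0,0,0],
    [0,0,0,0],
    [0,0,0,0],
    [0,0,0,0],
    [0,0,0,0],
    [0,0,0,0],
    [0,0,0,0],
    [0,0,0,0],
  ],
)

```text
clock: 43.82
tool_pos: [0.5761, 0.0238, 0.1077]
tool_rot: [0.978, 0.207, 0.001, 0.001]
ft_force: [0.5, -4.6, 5.6]
width: 0.0157
```

Run:
```python
from h import *
stl();print(pose()[2]['wrist_torque']);c,w=snap('wrist','S_w')
```

```text
t 43.82 local [0.104  0.0007 0.1077] yawL 20.1 tilt [ 0.003 -0.001] F [ 0.5 -4.6  5.6] w 0.0157 q7 0.42
[-0.94160338  0.17064285 -0.02006719]
```

View pics/S_w.png

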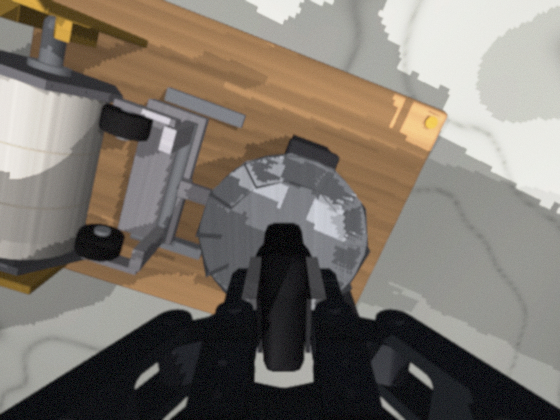

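play_rows(
  targets=[
    [0,0,0,0.8],
    [0,0,0,1],
    [0,0,0,1],
    [0,0,0,1],
    [0,0,0,1],
    [0,0,0,0.8],
    [0,0,0,0.4],
    [0,0,0,0],
    [0,0,0,0],
    [0,0,0,0],
  ],
)

```text
clock: 44.7
tool_pos: [0.5762, 0.0238, 0.1077]
tool_rot: [0.999, -0.054, 0.001, 0.001]
ft_force: [0.5, -5.1, 5.8]
width: 0.0155
```

play_rows(
  targets=[
    [0,0,0,0],
    [0,0,0,0],
    [0,0,0,0],
    [0,0,0,0],
    [0,0,0,0],
    [0,0,0,0],
    [0,0,0,0],
    [0,0,0,0],
  ],
)

```text
clock: 45.37
tool_pos: [0.5761, 0.0238, 0.1077]
tool_rot: [0.999, -0.054, 0.001, 0.0]
ft_force: [-1.5, -4.8, 6.4]
width: 0.0157
```

Run:
```python
from h import *
stl();print(pose()[2]['wrist_torque']);c,w=snap('wrist','T_w')
```

```text
t 45.37 local [0.104  0.0007 0.1077] yawL -10.0 tilt [ 0.003 -0.001] F [-1.5 -4.8  6.4] w 0.0157 q7 0.01
[-1.01783647  0.20306709 -0.04133343]
```

View pics/T_w.png

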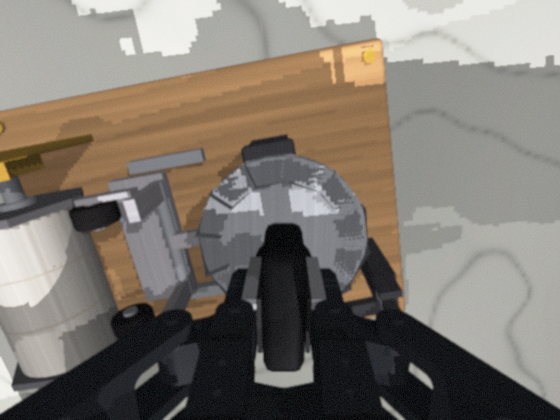

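Release the knob, rise and inspect.

play_rows(
  targets=[
    [0,0,0,0],
    [0,0,0,0],
    [0,0,0,0],
    [0,0,-0.3,0],
    [0,0,-0.6,0],
    [0,0,-0.8,0],
    [0,0,-0.8,0],
    [0,0,-0.8,0],
    [0,0,0,0.9],
    [0,0,0,0.9],
  ],
  grip=0.5,
)

```text
clock: 46.25
tool_pos: [0.5763, 0.0257, 0.2407]
tool_rot: [0.991, -0.133, 0.002, -0.001]
ft_force: [-0.6, -0.3, -1.2]
width: 0.0425
```

play_rows(
  targets=[
    [-0.5,0.2,-0.5,0],
    [-0.6,0.2,-0.5,0],
    [-0.6,0.2,-0.3,0],
    [0,0,0,-1],
    [0,0,0,-1],
    [0,0,0,-1],
    [0,0,0,-0.8],
    [0,0,0,0],
    [0,0,0,0],
  ],
)

```text
clock: 47.0
tool_pos: [0.5032, 0.02, 0.2902]
tool_rot: [0.999, 0.033, -0.0, -0.0]
ft_force: [-0.3, 0.1, -0.1]
width: 0.0423
```

Run:
```python
from h import *
stl();c,w=snap('wrist','U_w');s,si=snap('side','U_s');crop(si,210,160,180,140,'U2');crop(w,180,60,270,200,'U1');snap('top','U_t')
```

```text
t 47.0 local [0.031  0.0018 0.2902] yawL 0.0 tilt [-0.  0.] F [-0.3  0.1 -0.1] w 0.0423 q7 0.09
```

View pics/U_w.png

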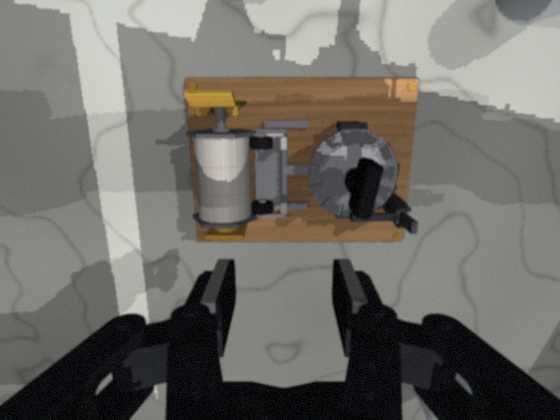

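View pics/U2.png

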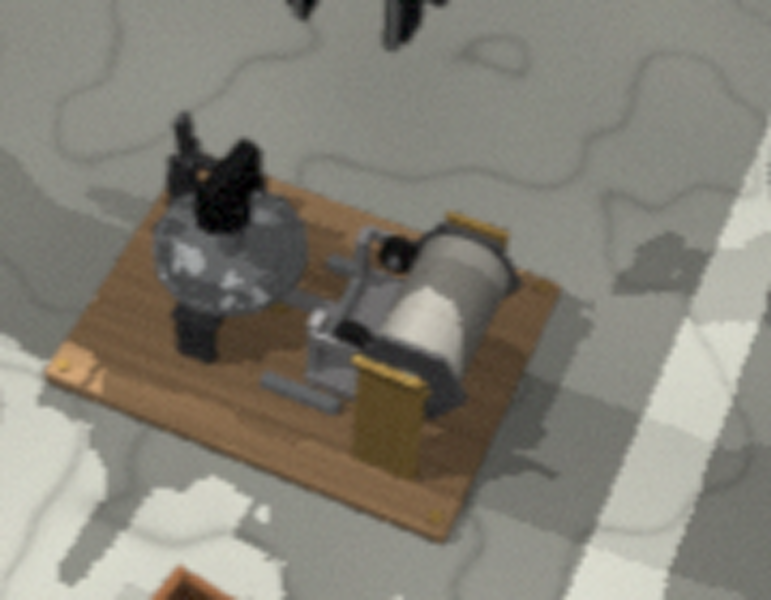

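View pics/U_s.png

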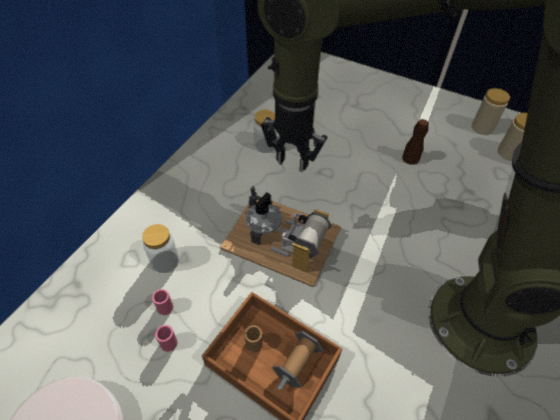

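View pics/U1.png

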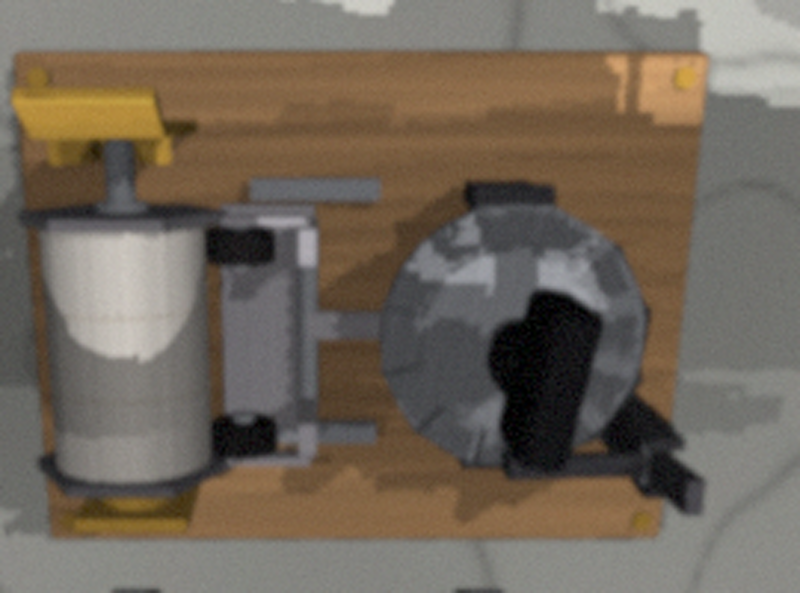

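View pics/U_t.png

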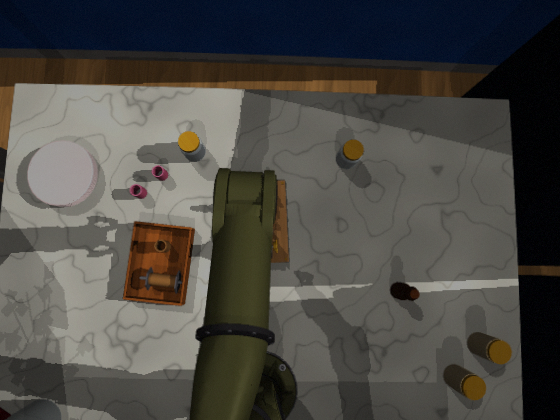

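Run:
```python
from h import *
c,w=load('U_w');f=lambda p:(180+p[0]/2.963,60+p[1]/2.963)
a=L(onz(c,*f((572,305)),.141));b=L(onz(c,*f((538,462)),.141));d=a-b;print(a,b,'wing deg',np.degrees(np.arctan2(d[1],d[0])))
print('plates',L(onz(c,*f((122,222)),.101)),L(onz(c,*f((130,490)),.101)),L(onz(c,*f((130,350)),.098)))
stl()
```

```text
[0.10553247 0.02577146 0.141     ] [ 0.09905838 -0.02051981  0.141     ] wing deg 82.03850706956325
plates [-0.02607708  0.0445731   0.101     ] [-0.02792983 -0.04397648  0.101     ] [-0.02608511  0.00330866  0.098     ]
t 47.15 local [0.0311 0.0016 0.2902] yawL 0.0 tilt [-0.  0.] F [-0.8  0.2 -0.1] w 0.043 q7 0.09
```

```bash
python3 -c "
from plant import robot
print(robot.close_job())"
```

```text
the job is handed in; nothing more can be done
None
```

The job is done and handed in at about 47 s, well inside the 210 s limit. The hand-in reports no verdict, so what follows is from my own last pictures and readings.

**What I did**
- I threw the pawl off and turned the knob back until it hit its stop.
- I lifted out the spent spool and put it in the tray. It first came to rest with its fixed pin on the tray wall, so I gripped it again and laid it flat.
- I put the one brown cardboard core in the tray and left the two pink look-alikes where they were.
- I fitted the label roll with its sprung pin to the left and let go of it.
- I dropped the pawl back on and turned the knob to about 0.70, 1.22 and 1.75 rad. I held it still for about 0.7 s or more after each.

**Last checks**
- **Roll:** its end plates measured at dispenser y +44.6 and −44.0 mm, so it sits centred in both cups. Its x read about 3 mm closer to the knob than the seat, which the rollers' push or camera error could explain.
- **Knob:** the wing angle in the last picture gives about 1.71 rad, within the third click.
- **Pawl and rollers:** the pawl lies on the wheel and the rollers bear on the roll. I estimate they are pushed back about 7 mm, worked out from the knob angle and not measured directly.
- **Tray and bystanders:** the spool and core are in the tray. The jars and the pepper mill look unmoved in the overhead view, and the arm was clear of everything.

The overhead and wrist cameras disagreed by up to about 1 cm on the tray and core positions. I worked from the wrist camera near each object.

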